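# Loose-pour test: load the funnel, drop the beads with the under-plate knob, weigh

## Robot

A 7-joint arm with a two-finger parallel gripper is mounted at the origin on a cart in front of the work surface, level with it; the furniture and walls round the work are solid. World frame = base frame: x ahead of the robot, y to its left, z up, the work surface at z = 0. Lengths are in mm, angles in rad, forces in N, time in s.
With the tool pointing down it reaches from about 425 to 1025 mm from the base axis. Payload 9.4 kg.
Tool frame: the origin (TCP) lies between the finger pads; the fingertips stand bot.finger_overhang ahead of it and the grasp point (between the pads) lies 11 mm behind it (bot.finger_overhang is the distance from the TCP to the fingertips, in mm); z points along the fingers, y is the line along which they close (so a half turn about z gives the same grasp; the last joint's range is limited). The gripper opens to 93 mm and grips with 3 to 60 N. Pads are 15 mm wide; open, the fingers measure 128 mm over their backs; the gripper's body (75 mm by 188 mm) begins 65 mm behind the grasp point.
Start: joints at [-1.332, 0.599, -0.003, 1.599, 0.002, 0.943, -0.08], TCP at [225.174, 689.145, 193.918] pointing down, gripper open.
Joint ranges: [-2.57, 2.57], [-0.35, 1.97], [-1.29, 1.29], [0.11, 2.56], [-1.05, 4.19], [0.11, 1.86], [-2.63, 2.63]. Speed limits (rad/s): [2.22, 2.22, 3.01, 3.01, 3.14, 3.14, 3.14].

## Interface

Orientations are given as a unit quaternion [w, x, y, z].
In Python, from plant import bot gives the robot as it stands.
- The arm moves only by the tool move_arm, never from a script. Its argument "motion" is a list of rows, each an object with "offset": the shift along the tool's x, y, z as a fraction of full scale, a list of three; "turn": the turn, a rotation vector about the tool's x, y, z as a fraction of full scale, a list of three; "hand": the opening, from 0 (shut) to 1 (fully open). In form: [{"offset": [dx, dy, dz], "turn": [wx, wy, wz], "hand": hand}, ...]. A call has 1 to 12 rows; each row shifts and turns the commanded pose from where the row before left it, along the tool's axes as they then stand; what a row does not reach is not made up. Full scale, the value 1, is 0.2 m for a shift and 45 degrees for a turn. A row lasts 1/8 s, in which the tool goes at most 62.5 mm and 10.7 degrees, less where a joint would pass 70% of its speed; a pose out of reach is approached as far as the arm can. A call with a number of a shift or a turn outside -1 to 1 is refused whole. A call with a gripper value outside its range is refused whole. The fingers move at their own pace and stop on an object; "grip_force" is the grip in N (left out, the last holds). Time passes only in rows, so rows that do not move let the fingers close. It gives the time, the measured TCP pose, the force, the opening and the grip force at its end, in the units of the state.
- bot.sense(): the state, without advancing time (a new reading comes with each control period).
- bot.read_camera(name): name is "side" or "top" or "wrist"; returns the picture (400x640x3 uint8, red, green, blue); there is no depth.
- bot.camera_info(name): a dict with "camera_matrix" (3x3 intrinsics, pixels), "extrinsics" (4x4, takes a point from world to camera coordinates). Camera axes: x right, y down, z forward; pixel columns grow to the right and rows downward; lengths in mm; the calibration is good to about 2 mm. A picture is of the moment at which its call begins: read the wrist's pose just before it. camera_info takes no time and is no camera call; for the wrist camera it gives the pose at the moment of the call.
- bot.sign_off(): hands the job in; it is judged then, once.
The state is a dict: "time_s": time; "joint_positions": joint angles; "joint_velocities": joint speeds; "tau": joint torques, N m; "position": TCP position; "tcp_rot": TCP orientation; "contact_force": force on the tool from outside, world axes, zero at the start; "moment": the same for the moment, N m; "grip_width": opening from 0.0 (shut) to 1.0 (fully open); "grip_force": force on a finger pad.
Only numpy, scipy, OpenCV 4.12 (cv2) and the standard library are available. Lean on these libraries where they do the work, as an engineer would, in place of code of your own. Each camera call takes 0.05 s, during which the arm holds its last target. There are 200 camera calls.

## Task

Run a loose-pour test on the ceramic beads: take the cup from the balance, stand it in the seat of the carriage and push the carriage fully home under the spout, and with the gate knob under the funnel's plate turned shut get the whole sample into the funnel, both the beads in the white scoop and any lying beside it on the blue tray. Then turn the knob fully open so that all the beads drop into the cup, pull the carriage out and stand the cup with all the beads upright in the middle of the balance pan. Leave the scoop standing on its floor in the blue tray, and do not disturb the timer, the marker or the roll of tape.

Things in the scene. Friction and masses are not known exactly. Their poses are not given: they have to be found in the camera images.
- outlet (a point): Fixed grey-white funnel stand. Point on the upright axis of funnel, outlet (56 mm wide) and spout, at the underside of the white top plate, 112 mm above the worktop. Stand axes: -x to the plate's round nose with the red lever, +y the carriage's way out, z up. The gate blade shuts the outlet right under this plate; the spout below ends 83 mm above the worktop.
- funnel_mouth (a point): Centre of the mouth of the round steel funnel, in the plane of its rim, 188 mm above the worktop; mouth 132 mm wide inside. A wall shelf hangs farther back: lean sideways, not back, to pour. Top plate: 112 to 122 mm high, 57 mm either way along stand y, from 86 mm behind to 38 mm in front of the outlet, then a round nose (23 mm radius about the knob's axis). Rails 16 mm high at x +-49 mm.
- knob_axis (a point): Upright axis of the gate knob, 55 mm in front (stand -x) of the outlet's axis, 95 mm above the worktop (lever's mid height): black fluted hub, 66 mm across, on the underside of the plate's nose, with a red lever reaching 114 mm from this axis, out past the plate's edge.
- knob_grip (a point): Point on the red lever of the gate knob, 92 mm from the knob's axis, at mid height of the lever, 95 mm above the worktop. The lever is a bar 13 mm thick, 86 to 104 mm above the worktop, along the line from knob_axis to here. It can be pinched from above or pushed sideways; free space in front of and above it.
- gate (a joint): Angle of the gate knob, rad: 0 = shut (stop; lever to the right, 36 degrees off the stand's -x), 1.26 = fully open (stop; lever to the left, 36 degrees off -x). It grows as the lever turns clockwise seen from above. Friction about 0.12 N m, stays where it is left. Beads start to fall from about 0.4.
- carriage (a joint): How far the cup carriage is pulled out, m: 0 = home (stop; seat right under the spout), 0.13 = fully out (stop), to the stand's +y (left). Friction about 1.2 N, stays where it is left.
- carriage_handle (a point): Middle of the carriage's black upright handle, 34 mm above the worktop: a block 12 mm thick along the sliding direction, 30 mm across, top 48 mm above the worktop. It lies 150 mm along the stand's +y from the seat's centre.
- carriage_seat (a point): Centre of the cup's seat on the carriage, at its floor, 13 mm above the worktop: flat floor inside a black ring of 72 mm inside and 81 mm outside diameter, 6 mm high. A cup in it has its centre 44 mm above the worktop. With the carriage fully out the space above the seat is free.
- cup_center (a point): Loose aluminium cup, open at the top: 66 mm outside diameter, 61 mm inside, 62 mm high, straight wall; 0.13 to 0.21 kg. Point at its centre, half way up; z along the cup's axis, up. Can be taken round its outside from above.
- pan (a point): Centre of the top of the round steel pan of the balance (120 mm diameter, 52 mm above the worktop). The balance is a fixed white box 150 by 150 mm, 41 mm high.
- tray_floor (a point): Fixed blue sample tray, 240 (x) by 220 (y) mm outside, walls 4 mm thick and 14 mm high. Point at the centre of its inner floor, 4 mm above the worktop; x along its length.
- scoop_center (a point): Loose white scoop, 0.1 kg. Point midway between its side walls, 23 mm above its underside. Axes: x to the pouring lip, y across, z up. Side walls parallel, 62 mm apart outside, 46 mm high, from x = -48 to +24 mm: take it across both from above. The front is a 40 degree ramp to the lip, 64 mm ahead and 14 mm above this point; it pours when its nose is tipped down by 55 to 65 degrees.
- bead1_center (a point): Centre of a white ceramic bead, a smooth ball 18 mm across, 12 g; starts in the scoop.
- bead2_center (a point): Centre of a white ceramic bead, a smooth ball 18 mm across, 12 g; starts in the scoop.
- bead3_center (a point): Centre of a white ceramic bead, a smooth ball 18 mm across, 12 g; starts in the scoop.
- bead4_center (a point): Centre of a white ceramic bead, a smooth ball 18 mm across, 12 g; starts in the scoop.
- bead5_center (a point): Centre of a white ceramic bead, a smooth ball 18 mm across, 12 g; starts in the scoop.
- bead6_center (a point): Centre of a white ceramic bead, a smooth ball 18 mm across, 12 g; starts in the scoop.
- bead7_center (a point): Centre of a white ceramic bead, a smooth ball 18 mm across, 12 g; starts beside the scoop on the tray's floor; absent in some starts (None).
- bead8_center (a point): Centre of a white ceramic bead, a smooth ball 18 mm across, 12 g; starts beside the scoop on the tray's floor; absent in some starts (None).
- bead9_center (a point): Centre of a white ceramic bead, a smooth ball 18 mm across, 12 g; starts beside the scoop on the tray's floor; absent in some starts (None).
- timer: Bystander: white lab timer, 66 x 64 x 21 mm; origin under its centre.
- marker_blue: Bystander: white marker with a blue cap, 13 x 135 x 15 mm, long along its y; origin under its centre.
- tape_roll: Bystander: roll of cream tape lying flat, 96 mm across, 25 mm high; origin under its centre.
There are look-alikes about, which are no part of the job. What is shaped like the part that bears cup_center but orange is not meant.

How it is judged:
By the outcome, as a careful person would: the job done as asked, in the order asked, and still so for the second after the job is handed in, with the robot touching nothing.
Of bead7, bead8, bead9 only 1 to 3 are there at a start; the rules pass over those that are not, and their reading is None.
At some moment in a run one of scoop, cup may be knocked a few centimetres aside while the robot is not near it.
It also fails if it takes over 210 s, if anything falls off the work surface, if the arm or the gripper's body presses on something with over 40 N, if the wrist force passes 120 N, or if a joint passes its speed limit or range.

## Working session

There is one attempt and no reset: what is moved stays moved. The work goes in short steps, Python scripts to look and compute and a tool call to move; the robot and the scene stay as the last step left them, time stands still between calls to the robot, and variables do not carry over. Pictures are saved under pics/ and viewed, at most 14 in all, crops included, and the job is handed in when it is done.

Besides the shell and the picture viewer there is one more tool, called after ">>>" as name(argument=value, ...) on one line, values as JSON. move_arm: Moves the arm, as the interface text tells. Its arguments: {"type":"object","properties":{"motion":{"type":"array"},"grip_force":{"type":"number"}},"required":["motion"]}

```bash
ls; mkdir -p pics; python3 - <<'E'
from plant import bot
import cv2
s=bot.sense()
print({k:s[k] for k in('time_s','position','tcp_rot','grip_width','contact_force')},bot.finger_overhang)
for n in('side','top','wrist'):
    i=bot.camera_info(n); print(n,i['camera_matrix'],i['extrinsics'])
    cv2.imwrite(f'pics/{n}0.png',bot.read_camera(n)[:,:,::-1])
E
```

```text
pics
{'time_s': 0.0, 'position': array([225.02577711, 688.62310721, 193.06030776]), 'tcp_rot': array([-3.99196401e-05,  1.57196841e-01,  9.87566967e-01, -7.97908341e-04]), 'grip_width': 1.0028805009829636, 'contact_force': array([4.48263930e-04, 6.94643949e-01, 5.27820180e-01])} 8.0
side [[479.90956385   0.         317.01919143]
 [  0.         479.90956385 194.9319821 ]
 [  0.           0.           1.        ]] [[ 2.63743769e-01 -9.64546939e-01  9.40354153e-03 -1.60139842e+02]
 [-7.58340704e-01 -2.13364165e-01 -6.15950574e-01  4.95290706e+02]
 [ 5.96119619e-01  1.55322038e-01 -7.87728674e-01  1.55245256e+03]
 [ 0.00000000e+00  0.00000000e+00  0.00000000e+00  1.00000000e+00]]
top [[440.37076824   0.         321.66703611]
 [  0.         440.37076824 204.11989935]
 [  0.           0.           1.        ]] [[ 2.95622396e-02 -9.99552714e-01  4.52178835e-03 -6.50188958e+01]
 [-9.88901207e-01 -2.99055834e-02 -1.45533702e-01  5.73808894e+02]
 [ 1.45603834e-01 -1.69299773e-04 -9.89342961e-01  1.65222395e+03]
 [ 0.00000000e+00  0.00000000e+00  0.00000000e+00  1.00000000e+00]]
wrist [[344.83610976   0.         318.88273606]
 [  0.         344.83610976 201.19763482]
 [  0.           0.           1.        ]] [[ 3.10801484e-01  9.50474772e-01 -3.80619293e-04 -7.24582468e+02]
 [ 9.18783882e-01 -3.00336096e-01  2.56192132e-01 -2.92509582e+01]
 [ 2.43389845e-01 -7.99746017e-02 -9.66625805e-01  3.89190408e+02]
 [ 0.00000000e+00  0.00000000e+00  0.00000000e+00  1.00000000e+00]]
```

View pics/top0.png

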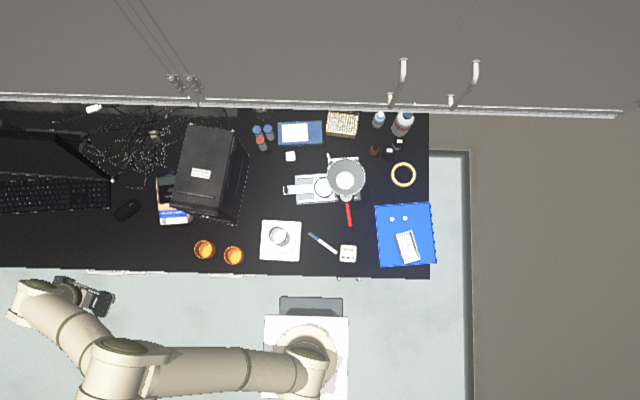

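View pics/side0.png

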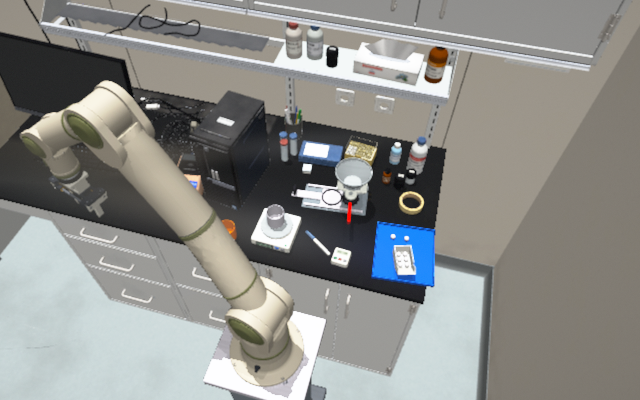

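The top view shows the aluminium cup on the balance at (278,236), the orange look-alikes at (204,250) and (233,256), the funnel at (346,178), the red lever at (349,213), the tray and scoop at (407,247), and two loose beads at (392,219) and (405,218). The side view agrees. I'll confirm with an enlarged crop.

```bash
cat > h.py <<'E'
import numpy as np, cv2
from scipy.spatial.transform import Rotation as R
def proj(i,p):
    E=np.array(i['extrinsics']);c=E[:3,:3]@np.array(p,float)+E[:3,3];q=np.array(i['camera_matrix'])@c;return q[:2]/q[2]
def ray(i,uv,z):
    E=np.array(i['extrinsics']);r=E[:3,:3].T;o=-r@E[:3,3]
    d=r@np.linalg.solve(np.array(i['camera_matrix']),[uv[0],uv[1],1.]);return o+d*(z-o[2])/d[2]
def rot(s):
    w,x,y,z=s['tcp_rot'];return R.from_quat([x,y,z,w])
def state(bot):
    s=bot.sense();print('t',round(s['time_s'],2),'p',np.round(s['position'],1),'yaw(tool y) deg',np.round(np.degrees(np.arctan2(*rot(s).as_matrix()[[1,0],1])),1),'z',np.round(rot(s).as_matrix()[:,2],3),'w',round(s['grip_width'],3),'F',np.round(s['contact_force'],1),'q',np.round(s['joint_positions'],2));return s
def go(s,p,yd=None,zd=None):
    """offset (units of 0.2m, tool axes) and turn (units of 45deg) to reach TCP p, tool y dir yd, tool z dir zd"""
    r=rot(s);m=r.as_matrix();o=m.T@(np.array(p)-s['position'])/200
    t=np.zeros(3)
    if yd is not None:
        z=np.array([0,0,-1.] if zd is None else zd);z/=np.linalg.norm(z)
        y=np.array(yd,float);y-=z*(y@z);y/=np.linalg.norm(y)
        if y@m[:,1]<0 and zd is None:y=-y
        t=(r.inv()*R.from_matrix(np.c_[np.cross(y,z),y,z])).as_rotvec()/np.radians(45)
    return o.round(3),t.round(3)
E
python3 - <<'E'
from plant import bot
from h import *
a=cv2.imread('pics/top0.png')[130:280,250:450]
cv2.imwrite('pics/crop_top.png',cv2.resize(a,(800,600),interpolation=cv2.INTER_CUBIC))
b=cv2.imread('pics/side0.png')[140:290,245:445]
cv2.imwrite('pics/crop_side.png',cv2.resize(b,(800,600),interpolation=cv2.INTER_CUBIC))
E
```

```text
(no output)
```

View pics/crop_top.png

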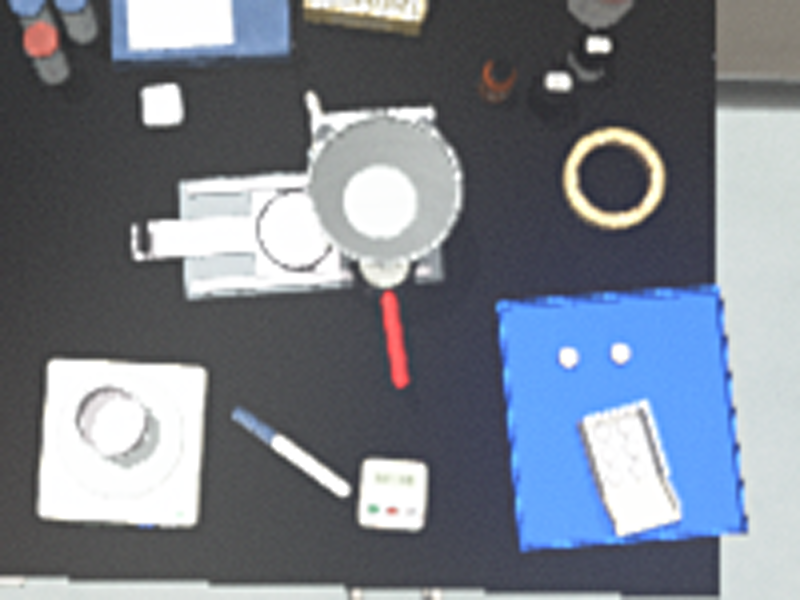

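View pics/crop_side.png

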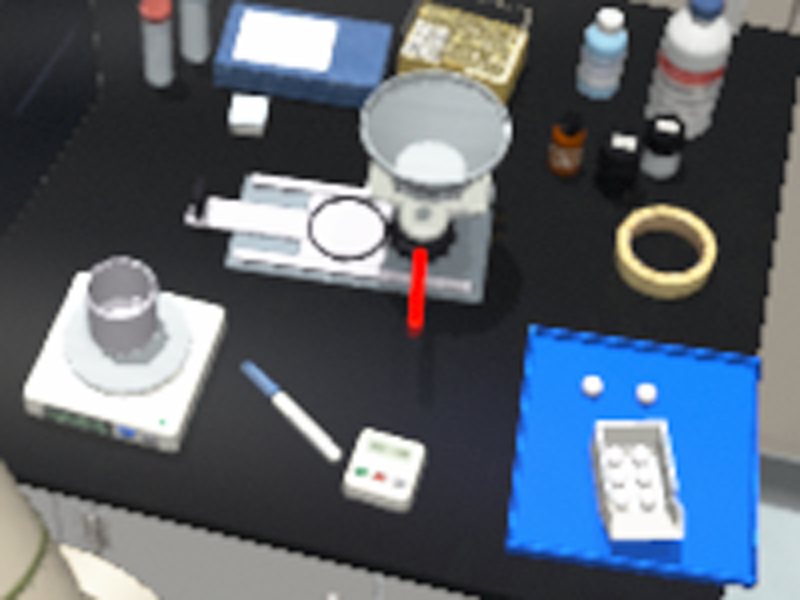

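The crops confirm the targets: the metal cup at (278,236) is the one on the balance, and the two orange ones stand off it to the left. The carriage is out, the lever is about mid-travel at (349,213) so it is not shut, and there are two loose beads. Next I'll work out rough positions.

```bash
python3 - <<'E'
from plant import bot
from h import *
i=bot.camera_info('top')
P=lambda x,y,z:ray(i,(250+x/4,130+y/4),z).round(0)[:2]
for n,a in dict(funnel=(384,188,188),levertip=(403,385,95),leverroot=(387,292,95),seat=(297,229,19),handle=(142,241,48),cupTop=(112,415,114),pan=(120,442,52),tray1=(500,303,18),tray2=(717,290,18),tray3=(745,530,18),tray4=(523,548,18),b1=(568,357,13),b2=(620,353,13),sc_far_l=(583,420,50),sc_far_r=(648,402,50),sc_near_l=(617,533,40),sc_near_r=(680,520,40),timer=(392,493,21),m1=(236,412,10),m2=(346,492,10),tape=(614,178,25)).items(): print(n,P(*a))
E
```

```text
funnel [ 654. -131.]
levertip [ 488. -158.]
leverroot [ 575. -141.]
seat [646. -56.]
handle [624.  93.]
cupTop [451. 108.]
pan [430. 105.]
tray1 [ 579. -256.]
tray2 [ 598. -468.]
tray3 [ 366. -493.]
tray4 [ 343. -281.]
b1 [ 528. -324.]
b2 [ 534. -374.]
sc_far_l [ 464. -332.]
sc_far_r [ 483. -394.]
sc_near_l [ 359. -367.]
sc_near_r [ 373. -426.]
timer [ 391. -154.]
m1 [465.  -2.]
m2 [ 391. -111.]
tape [ 705. -366.]
```

>>> move_arm(motion=[{"offset": [0,0,-0.115],"turn": [0,0,0.236],"hand": 1},{"offset": [0,0,-0.115],"turn": [0,0,0.236],"hand": 1},{"offset": [0,0,-0.115],"turn": [0,0,0.236],"hand": 1},{"offset": [0,0,-0.115],"turn": [0,0,0.236],"hand": 1},{"offset": [0,0,-0.115],"turn": [0,0,0.236],"hand": 1},{"offset": [0,0,-0.115],"turn": [0,0,0.236],"hand": 1},{"offset": [-0.2,0.04,0],"turn": [0,0,0],"hand": 1},{"offset": [-0.28,0.056,0],"turn": [0,0,0],"hand": 1},{"offset": [-0.28,0.056,0],"turn": [0,0,0],"hand": 1},{"offset": [-0.28,0.056,0],"turn": [0,0,0],"hand": 1},{"offset": [-0.28,0.056,0],"turn": [0,0,0],"hand": 1},{"offset": [-0.28,0.056,0],"turn": [0,0,0],"hand": 1}])

```text
time_s: 1.65
position: [334.4, 379.6, 331.9]
tcp_rot: [-0.0, 0.655, 0.756, 0.0]
contact_force: [1.2, 0.3, 0.4]
grip_width: 1.0
grip_force: 0.0
```

>>> move_arm(motion=[{"offset": [-0.28,0.056,0],"turn": [0,0,0],"hand": 1},{"offset": [-0.28,0.056,0],"turn": [0,0,0],"hand": 1},{"offset": [-0.28,0.056,0],"turn": [0,0,0],"hand": 1},{"offset": [-0.28,0.056,0],"turn": [0,0,0],"hand": 1},{"offset": [-0.28,0.056,0],"turn": [0,0,0],"hand": 1},{"offset": [-0.28,0.056,0],"turn": [0,0,0],"hand": 1},{"offset": [0,0,0],"turn": [0,0,0],"hand": 1},{"offset": [0,0,0],"turn": [0,0,0],"hand": 1}])

```text
time_s: 2.65
position: [448.2, 58.8, 331.8]
tcp_rot: [-0.0, 0.655, 0.756, -0.0]
contact_force: [-0.3, 0.5, -1.4]
grip_width: 1.001
grip_force: 0.0
```

```bash
python3 - <<'E'
from plant import bot
from h import *
s=state(bot); a=bot.read_camera('wrist')[:,:,::-1]; cv2.imwrite('pics/w1.png',a)
i=bot.camera_info('wrist');np.save('pics/w1.npy',{k:np.array(i[k]) for k in i},allow_pickle=True)
E
```

```text
t 2.65 p [448.2  58.8 331.8] yaw(tool y) deg 8.2 z [-0.  0. -1.] w 1.001 F [-0.3  0.5 -1.4] q [-0.82  0.11  0.64  2.04 -0.08  1.02  0.  ]
```

View pics/w1.png

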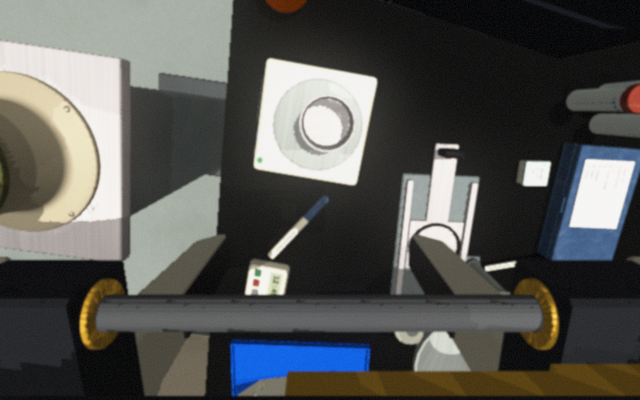

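The wrist view shows the cup's rim near (326,122), the pan around it near (318,124), the balance box corners, the carriage handle at (447,152) and the seat ring near (434,245). I'll measure these.

```bash
python3 - <<'E'
from h import *
i=np.load('pics/w1.npy',allow_pickle=True).item();a=cv2.imread('pics/w1.png');g=cv2.cvtColor(a,6)
roi=g[40:200,240:390]
for lo,hi in((22,36),(40,55)):
    c=cv2.HoughCircles(cv2.resize(roi,None,fx=3,fy=3),cv2.HOUGH_GRADIENT,1,6,param1=100,param2=18,minRadius=lo*3,maxRadius=hi*3)
    print([] if c is None else (c[0][:6]/3+[240,40,0]).round(1))
# balance box corners
m=(g>150).astype('uint8');n,l,st,ce=cv2.connectedComponentsWithStats(m);k=l[70,285]
ct=max(cv2.findContours((l==k).astype('uint8'),0,1)[0],key=cv2.contourArea);b=cv2.boxPoints(cv2.minAreaRect(ct));print(b.round(1));w=[ray(i,p,41)[:2] for p in b];print(np.round(w,1),np.mean(w,0))
for n,u,z in(('cup',(327,123),114),('handle',(447,152),48),('rimL',(298,123),114),('rimR',(354,123),114)):print(n,ray(i,u,z).round(1))
c=g[130:300,380:520];cv2.imwrite('pics/w1c.png',cv2.resize(a[60:300,230:520],(800,600*240//290*800//800 if 0 else 600),interpolation=2))
E
```

```text
[[327.5 122.5  26. ]
 [327.2 124.5  25.4]
 [325.5 121.8  24.1]
 [327.8 120.5  24.1]
 [320.8 125.2  29.8]
 [325.2 126.8  24.7]]
[[345.2 121.2  41.5]
 [338.8 106.8  42.8]]
[[247.  167.1]
 [266.9  57.1]
 [377.6  77.1]
 [357.7 187.1]]
[[348.8  38.7]
 [361.2 186.1]
 [508.2 182.6]
 [507.8  32.6]] [431.49574189 110.00610771]
cup [449.  116.9 114. ]
handle [619.4 100.1  48. ]
rimL [415.8 112.1 114. ]
rimR [479.8 121.4 114. ]
```

View pics/w1c.png

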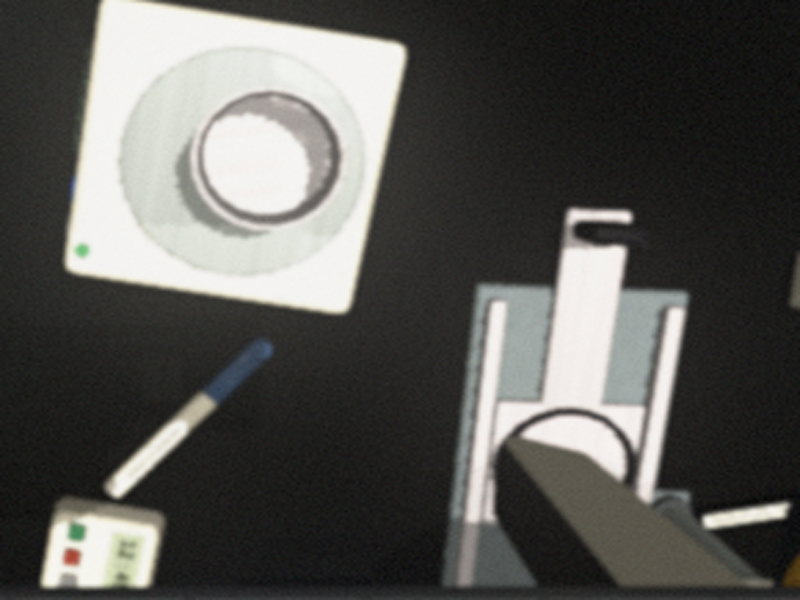

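>>> move_arm(motion=[{"offset": [-0.037,0.225,0.1],"turn": [0,0,0],"hand": 0},{"offset": [-0.037,0.225,0.1],"turn": [0,0,0],"hand": 0},{"offset": [-0.037,0.225,0.1],"turn": [0,0,0],"hand": 0},{"offset": [-0.037,0.225,0.1],"turn": [0,0,0],"hand": 0},{"offset": [0,0,0.2],"turn": [0,0,0],"hand": 0},{"offset": [0,0,0.2],"turn": [0,0,0],"hand": 0},{"offset": [0,0,0],"turn": [0,0,0],"hand": 0},{"offset": [0,0,0],"turn": [0,0,0],"hand": 0}])

```text
time_s: 3.7
position: [631.4, 55.7, 173.1]
tcp_rot: [0.0, 0.654, 0.756, 0.0]
contact_force: [0.4, -0.7, 1.2]
grip_width: 0.188
grip_force: 0.0
```

```bash
python3 - <<'E'
from plant import bot
from h import *
s=state(bot); a=bot.read_camera('wrist')[:,:,::-1]; cv2.imwrite('pics/w2.png',a)
i=bot.camera_info('wrist');np.save('pics/w2.npy',{k:np.array(i[k]) for k in i},allow_pickle=True)
E
```

```text
t 3.7 p [631.4  55.7 173.1] yaw(tool y) deg 8.3 z [ 0.001  0.    -1.   ] w 0.188 F [ 0.4 -0.7  1.2] q [-0.54  0.56  0.55  1.86 -0.39  0.82  0.36]
```

View pics/w2.png

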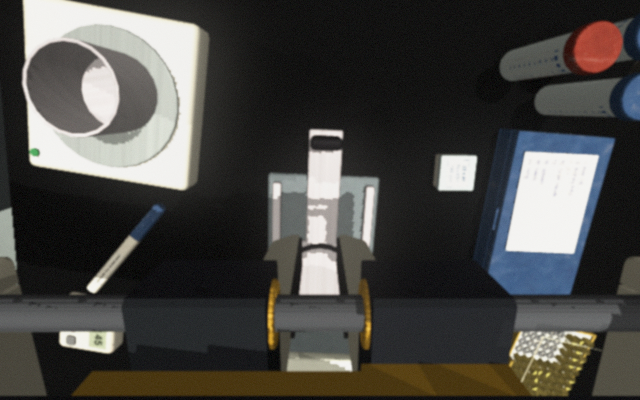

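The handle's top is at (325,142), with the carriage bar and rails running nearly vertical, so the stand's yaw is close to the tool's. The cup's rim is at (70,87).

```bash
python3 - <<'E'
from h import *
i=np.load('pics/w2.npy',allow_pickle=True).item();j=np.load('pics/w1.npy',allow_pickle=True).item()
print('handle',ray(i,(325,142),48).round(1),ray(j,(450.4,152.8),48).round(1))
for u in((308,131),(343,131),(302,240),(349,240)):print(ray(i,u,13).round(1))
print('railtops',[ray(i,u,16).round(1) for u in((277,185),(368,185),(274,235),(372,235))])
print('cup w2',ray(i,(71,87),114).round(1),'w1',ray(j,(327.9,123.5),114).round(1),'pan w2',ray(i,(117,95),52).round(1),'pan w1',ray(j,(317.7,124),52).round(1))
E
```

```text
handle [631.  99.  48.] [624.2  99.7  48. ]
[613.8 104.4  13. ]
[648.4 109.4  13. ]
[623.  -11.5  13. ]
[673.5  -4.3  13. ]
railtops [array([589.6,  45.9,  16. ]), array([682.4,  59.2,  16. ]), array([592.6,  -8.9,  16. ]), array([696.5,   6. ,  16. ])]
cup w2 [450.4 116.6 114. ] w1 [450.1 116.5 114. ] pan w2 [447.1 113.4  52. ] pan w1 [438.6 111.9  52. ]
```

>>> move_arm(motion=[{"offset": [0,0,0.2],"turn": [0,0,0],"hand": 0},{"offset": [0,0,0.2],"turn": [0,0,0],"hand": 0},{"offset": [0,0,0.2],"turn": [0,0,0],"hand": 0},{"offset": [0,0,0.1],"turn": [0,0,0],"hand": 0},{"offset": [0.05,0,0],"turn": [0,0,0],"hand": 0},{"offset": [0.05,0,0],"turn": [0,0,0],"hand": 0},{"offset": [0.05,0,0],"turn": [0,0,0],"hand": 0},{"offset": [0.05,0,0],"turn": [0,0,0],"hand": 0},{"offset": [0.05,0,0],"turn": [0,0,0],"hand": 0},{"offset": [0.05,0,0],"turn": [0,0,0],"hand": 0},{"offset": [0,0,0],"turn": [0,0,0],"hand": 0}])

```text
time_s: 5.12
position: [622.1, 115.5, 31.8]
tcp_rot: [-0.0, 0.654, 0.756, 0.0]
contact_force: [0.4, -0.2, 0.6]
grip_width: 0.007
grip_force: 0.0
```

>>> move_arm(motion=[{"offset": [0.025,0,0],"turn": [0,0,0],"hand": 0},{"offset": [0.025,0,0],"turn": [0,0,0],"hand": 0},{"offset": [0,0,0],"turn": [0,0,0],"hand": 0}])

```text
time_s: 5.5
position: [620.8, 124.6, 31.9]
tcp_rot: [-0.0, 0.655, 0.756, 0.0]
contact_force: [-0.2, 0.4, 0.3]
grip_width: 0.004
grip_force: 0.0
```

>>> move_arm(motion=[{"offset": [0.025,0,0],"turn": [0,0,0],"hand": 0},{"offset": [0.025,0,0],"turn": [0,0,0],"hand": 0},{"offset": [0.025,0,0],"turn": [0,0,0],"hand": 0},{"offset": [0,0,0],"turn": [0,0,0],"hand": 0}])

```text
time_s: 6.0
position: [618.6, 139.7, 31.9]
tcp_rot: [-0.0, 0.654, 0.756, 0.0]
contact_force: [0.5, 0.8, 0.2]
grip_width: 0.005
grip_force: 0.0
```

```bash
python3 - <<'E'
from plant import bot
from h import *
s=state(bot); a=bot.read_camera('wrist')[:,:,::-1]; cv2.imwrite('pics/w3.png',a)
i=bot.camera_info('wrist');np.save('pics/w3.npy',{k:np.array(i[k]) for k in i},allow_pickle=True)
b=bot.read_camera('top')[:,:,::-1];cv2.imwrite('pics/top3.png',b)
c=np.zeros((600,800,3),'uint8');c[:400,:640]=a;c[400:600,:800]=cv2.resize(b[140:240,220:420],(800,400),interpolation=2)[100:300]
cv2.imwrite('pics/w3v.png',c)
E
```

```text
t 6.0 p [618.6 139.7  31.9] yaw(tool y) deg 8.2 z [-0.  0. -1.] w 0.005 F [0.5 0.8 0.2] q [-0.58  0.74  0.43  1.95 -0.55  0.57  0.36]
```

View pics/w3v.png

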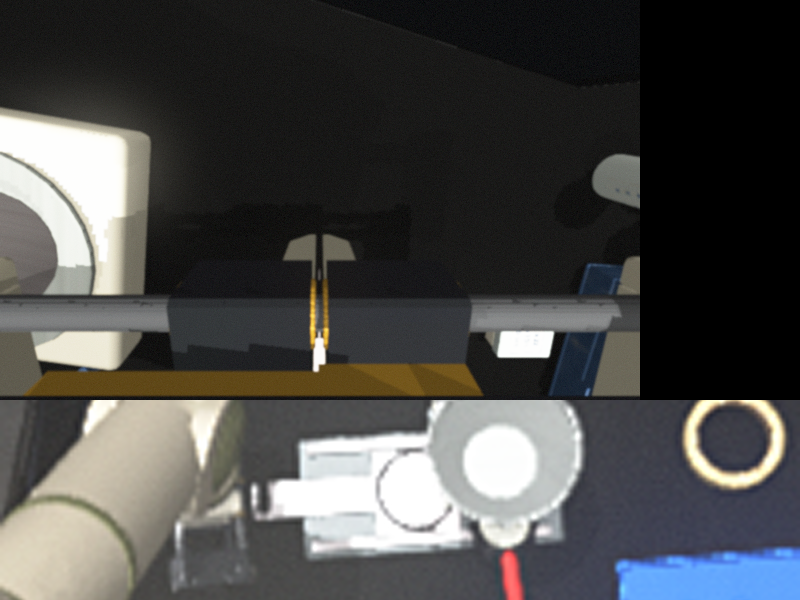

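```bash
python3 - <<'E'
from plant import bot
from h import *
s=bot.sense();p=s['position']
for n in('wrist','top','side'):
    i=bot.camera_info(n);print(n,proj(i,p).round(1),'tip',proj(i,p-[0,0,8]).round(1),'handle99',proj(i,(628,99,48)).round(1),proj(i,(620,150,48)).round(1),'cup',proj(i,(450,116.6,114)).round(1))
b=bot.read_camera('side')[:,:,::-1]
cv2.imwrite('pics/s4.png',cv2.resize(b[150:250,230:390],(800,500),interpolation=2))
E
```

```text
wrist [319.6 235.4] tip [319.6 230.7] handle99 [325.7 312.7] [325. 227.] cup [-160.4  311.9]
top [273.9 192.1] tip [274.1 192.4] handle99 [284.  189.3] [270.6 190.9] cup [275.6 234. ]
side [284.3 189.1] tip [284.4 190.4] handle99 [294.5 187. ] [281.6 185.8] cup [275.1 211.1]
```

View pics/s4.png

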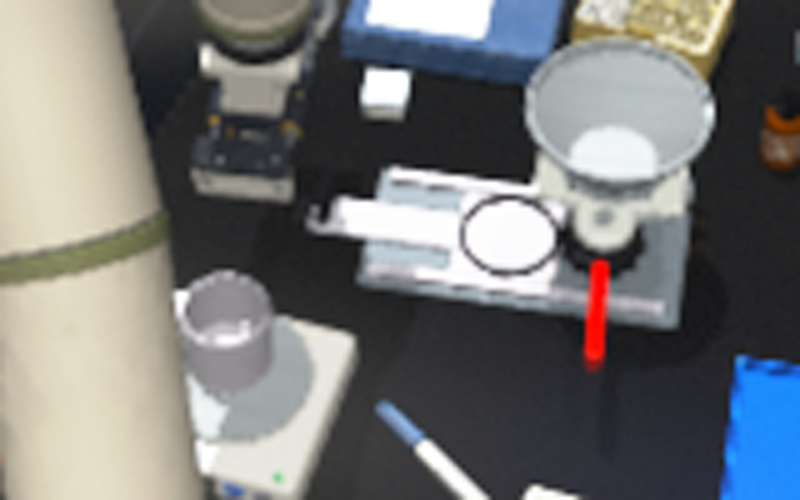

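The carriage hasn't moved: the handle is still at side px (294,193), and the fingers are past it on the left. I'll push back slowly and watch what happens.

>>> move_arm(motion=[{"offset": [-0.05,0,0],"turn": [0,0,0],"hand": 0},{"offset": [-0.05,0,0],"turn": [0,0,0],"hand": 0},{"offset": [-0.05,0,0],"turn": [0,0,0],"hand": 0},{"offset": [-0.05,0,0],"turn": [0,0,0],"hand": 0},{"offset": [0,0,0],"turn": [0,0,0],"hand": 0}])

```text
time_s: 6.78
position: [624.6, 98.0, 32.0]
tcp_rot: [0.0, 0.656, 0.755, -0.0]
contact_force: [-0.0, -0.6, 0.4]
grip_width: 0.005
grip_force: 0.0
```

```bash
python3 - <<'E'
from plant import bot
from h import *
s=state(bot); a=bot.read_camera('wrist')[:,:,::-1];b=bot.read_camera('side')[:,:,::-1];t=bot.read_camera('top')[:,:,::-1]
c=np.zeros((600,800,3),'uint8');c[:240,:400]=cv2.resize(a[160:400,120:520],(400,240));c[:240,400:]=cv2.resize(t[150:220,250:367],(400,240),interpolation=2);c[240:]=cv2.resize(b[165:219,260:380],(800,360),interpolation=2)
cv2.imwrite('pics/v5.png',c)
E
```

```text
t 6.78 p [624.6  98.   32. ] yaw(tool y) deg 8.1 z [ 0. -0. -1.] w 0.005 F [-0.  -0.6  0.4] q [-0.51  0.74  0.42  1.96 -0.54  0.56  0.42]
```

View pics/v5.png

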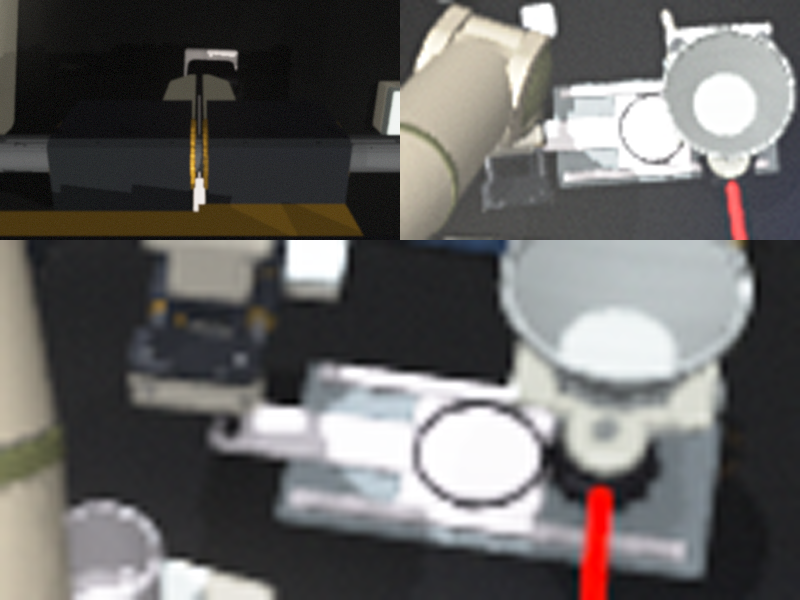

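>>> move_arm(motion=[{"offset": [0,0,-0.25],"turn": [0,0,0],"hand": 0},{"offset": [0,0,-0.25],"turn": [0,0,0],"hand": 0},{"offset": [-0.1,0,-0.1],"turn": [0,0,0],"hand": 0},{"offset": [-0.1,0,0],"turn": [0,0,0],"hand": 0},{"offset": [0,0,0],"turn": [0,0,0],"hand": 0}])

```text
time_s: 7.55
position: [629.5, 57.2, 150.8]
tcp_rot: [-0.0, 0.656, 0.755, -0.001]
contact_force: [0.5, 1.1, -0.7]
grip_width: 0.004
grip_force: 0.0
```

```bash
python3 - <<'E'
from plant import bot
from h import *
s=state(bot); a=bot.read_camera('wrist')[:,:,::-1];cv2.imwrite('pics/w6.png',a);i=bot.camera_info('wrist');np.save('pics/w6.npy',{k:np.array(i[k]) for k in i},allow_pickle=True)
o=cv2.imread('pics/w2.png')
c=np.vstack([cv2.resize(x[110:260,240:440],(800,600)) [:300 if 0 else 600] for x in(a,)])
d=np.hstack([cv2.resize(o[110:260,240:440],(400,300)),cv2.resize(a[110:260,240:440],(400,300))])
cv2.imwrite('pics/v6.png',d)
E
```

```text
t 7.55 p [629.5  57.2 150.8] yaw(tool y) deg 8.0 z [-0.001 -0.001 -1.   ] w 0.004 F [ 0.5  1.1 -0.7] q [-0.54  0.59  0.55  1.88 -0.42  0.78  0.38]
```

View pics/v6.png

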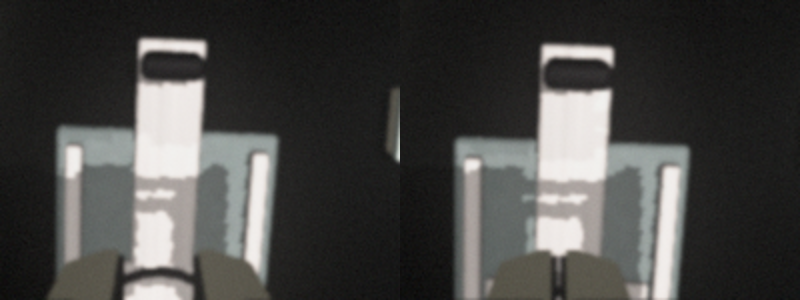

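```bash
python3 - <<'E'
from h import *
i=np.load('pics/w2.npy',allow_pickle=True).item();j=np.load('pics/w6.npy',allow_pickle=True).item()
f=lambda c:(240+c[0]/2,110+c[1]/2)
for n,a,b in(('handle',(173,66),(178,74)),('stripL',(139,39),(142,44)),('stripR',(207,41),(213,47)),('plateL',(58,126),(55,138)),('plateR',(278,135),(288,147))):
    for z in(0,13,48):print(n,z,ray(i,f(a),z).round(1)[:2],ray(j,f(b),z).round(1)[:2])
E
```

```text
handle 0 [634.3  94.2] [633.5  95.6]
handle 13 [633.8  95.3] [632.9  96.9]
handle 48 [632.5  98.3] [631.5 100.3]
stripL 0 [614.8 105.3] [614.  107.5]
stripL 13 [615. 106.] [614.2 108.3]
stripL 48 [615.6 108. ] [614.8 110.5]
stripR 0 [649.8 109.3] [648.4 110.9]
stripR 13 [648.8 109.9] [647.3 111.6]
stripR 48 [646.  111.5] [644.3 113.4]
plateL 0 [578.2  54. ] [577.   55.4]
plateL 13 [579.8  56.6] [578.6  58.2]
plateL 48 [583.8  63.5] [582.9  65.7]
plateR 0 [695.5  66. ] [693.7  67.2]
plateR 13 [692.8  68.1] [690.9  69.6]
plateR 48 [685.6  73.8] [683.2  75.9]
```

>>> move_arm(motion=[{"offset": [0.235,0,0],"turn": [0,0,0],"hand": 0},{"offset": [0.235,0,0],"turn": [0,0,0],"hand": 0},{"offset": [0,0,0.28],"turn": [0,0,0],"hand": 0},{"offset": [0,0,0.28],"turn": [0,0,0],"hand": 0},{"offset": [0,0,0.02],"turn": [0,0,0],"hand": 0},{"offset": [0,0,0.02],"turn": [0,0,0],"hand": 0},{"offset": [0,0,0.02],"turn": [0,0,0],"hand": 0},{"offset": [0,0,0.02],"turn": [0,0,0],"hand": 0},{"offset": [0,0,0.02],"turn": [0,0,0],"hand": 0},{"offset": [0,0,0.02],"turn": [0,0,0],"hand": 0},{"offset": [0,0,0],"turn": [0,0,0],"hand": 0}])

```text
time_s: 8.98
position: [616.6, 152.8, 15.7]
tcp_rot: [-0.0, 0.655, 0.756, -0.0]
contact_force: [0.3, -0.7, 0.2]
grip_width: 0.009
grip_force: 0.0
```

>>> move_arm(motion=[{"offset": [-0.05,0,0],"turn": [0,0,0],"hand": 0},{"offset": [-0.05,0,0],"turn": [0,0,0],"hand": 0},{"offset": [-0.05,0,0],"turn": [0,0,0],"hand": 0},{"offset": [-0.05,0,0],"turn": [0,0,0],"hand": 0},{"offset": [0,0,0],"turn": [0,0,0],"hand": 0}])

```text
time_s: 9.6
position: [622.7, 111.9, 16.1]
tcp_rot: [0.0, 0.655, 0.755, -0.0]
contact_force: [0.9, 0.5, 0.7]
grip_width: 0.008
grip_force: 0.0
```

```bash
python3 - <<'E'
from plant import bot
from h import *
s=state(bot); a=bot.read_camera('wrist')[:,:,::-1];t=bot.read_camera('top')[:,:,::-1]
cv2.imwrite('pics/v7.png',np.hstack([cv2.resize(a[160:310,220:420],(400,300),interpolation=2),cv2.resize(t[150:220,270:363],(400,300),interpolation=2)]))
E
```

```text
t 9.6 p [622.7 111.9  16.1] yaw(tool y) deg 8.1 z [ 0. -0. -1.] w 0.008 F [0.9 0.5 0.7] q [-0.52  0.76  0.4   1.96 -0.56  0.53  0.41]
```

View pics/v7.png

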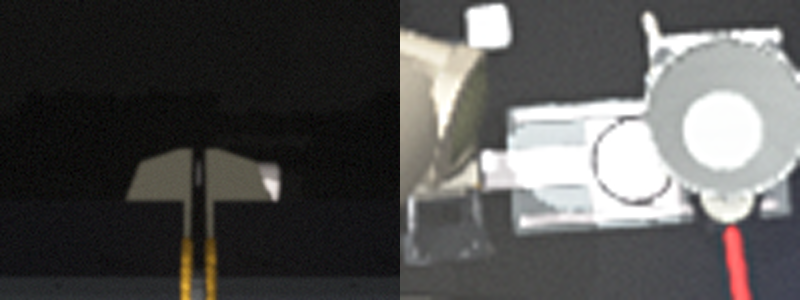

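>>> move_arm(motion=[{"offset": [-0.025,0,0],"turn": [0,0,0],"hand": 0},{"offset": [-0.025,0,0],"turn": [0,0,0],"hand": 0},{"offset": [-0.025,0,0],"turn": [0,0,0],"hand": 0},{"offset": [-0.025,0,0],"turn": [0,0,0],"hand": 0},{"offset": [0,0,0],"turn": [0,0,0],"hand": 0}])

```text
time_s: 10.32
position: [625.6, 92.5, 16.0]
tcp_rot: [0.0, 0.655, 0.755, -0.0]
contact_force: [0.0, -0.3, -0.5]
grip_width: 0.005
grip_force: 0.0
```

```bash
cat >> h.py <<'E'
def ringcheck(bot,ref='pics/top0.png'):
    """best px shift of the seat ring pattern between ref and now, by template match"""
    t=cv2.cvtColor(bot.read_camera('top'),7);r=cv2.cvtColor(cv2.imread(ref),6)
    T=r[180:204,312:330];M=cv2.matchTemplate(t[160:220,260:350],T,cv2.TM_CCOEFF_NORMED);_,v,_,l=cv2.minMaxLoc(M);print('ring shift px',l[0]+260-312,l[1]+160-180,'score',round(v,2));return t
E
python3 - <<'E'
from plant import bot
from h import *
state(bot);ringcheck(bot)
E
```

```text
t 10.32 p [625.6  92.5  16. ] yaw(tool y) deg 8.1 z [ 0.001 -0.001 -1.   ] w 0.005 F [ 0.  -0.3 -0.5] q [-0.49  0.76  0.4   1.96 -0.55  0.53  0.44]
ring shift px 5 0 score 0.78
```

The carriage only moved once the TCP was at z=16, so the fingertips sit higher than expected. I'll probe the bare worktop to calibrate the tip height.

>>> move_arm(motion=[{"offset": [0.15,0,0],"turn": [0,0,0],"hand": 0},{"offset": [0.15,0,0],"turn": [0,0,0],"hand": 0},{"offset": [0,0,0.02],"turn": [0,0,0],"hand": 0},{"offset": [0,0,0.02],"turn": [0,0,0],"hand": 0},{"offset": [0,0,0],"turn": [0,0,0],"hand": 0}])

```text
time_s: 11.0
position: [616.8, 151.4, 7.7]
tcp_rot: [0.0, 0.655, 0.755, -0.0]
contact_force: [0.6, 0.5, 0.1]
grip_width: 0.004
grip_force: 0.0
```

>>> move_arm(motion=[{"offset": [0,0,0.01],"turn": [0,0,0],"hand": 0},{"offset": [0,0,0],"turn": [0,0,0],"hand": 0}])

```text
time_s: 11.25
position: [616.8, 152.2, 5.9]
tcp_rot: [0.0, 0.655, 0.756, -0.0]
contact_force: [-0.4, 0.4, 0.3]
grip_width: 0.003
grip_force: 0.0
```

>>> move_arm(motion=[{"offset": [0,0,0.01],"turn": [0,0,0],"hand": 0},{"offset": [0,0,0],"turn": [0,0,0],"hand": 0}])

```text
time_s: 11.5
position: [616.7, 152.8, 3.8]
tcp_rot: [-0.0, 0.655, 0.756, -0.0]
contact_force: [-0.2, -0.3, 0.7]
grip_width: 0.004
grip_force: 0.0
```

>>> move_arm(motion=[{"offset": [0,0,0.01],"turn": [0,0,0],"hand": 0},{"offset": [0,0,0],"turn": [0,0,0],"hand": 0}])

```text
time_s: 11.75
position: [616.7, 152.8, 1.8]
tcp_rot: [-0.0, 0.655, 0.756, -0.0]
contact_force: [-0.9, 0.6, 0.8]
grip_width: 0.003
grip_force: 0.0
```

>>> move_arm(motion=[{"offset": [0,0,0.01],"turn": [0,0,0],"hand": 0},{"offset": [0,0,0.01],"turn": [0,0,0],"hand": 0},{"offset": [0,0,0],"turn": [0,0,0],"hand": 0}])

```text
time_s: 12.12
position: [616.6, 152.8, -2.3]
tcp_rot: [-0.0, 0.655, 0.756, -0.0]
contact_force: [1.3, -0.2, -1.3]
grip_width: 0.007
grip_force: 0.0
```

>>> move_arm(motion=[{"offset": [0,0,0.01],"turn": [0,0,0],"hand": 0},{"offset": [0,0,0.01],"turn": [0,0,0],"hand": 0},{"offset": [0,0,0],"turn": [0,0,0],"hand": 0}])

```text
time_s: 12.5
position: [616.7, 152.8, -6.3]
tcp_rot: [-0.0, 0.655, 0.756, -0.0]
contact_force: [-0.3, 0.3, -0.5]
grip_width: 0.005
grip_force: 0.0
```

>>> move_arm(motion=[{"offset": [0,0,0.01],"turn": [0,0,0],"hand": 0},{"offset": [0,0,0],"turn": [0,0,0],"hand": 0}])

```text
time_s: 12.75
position: [616.6, 152.8, -8.2]
tcp_rot: [-0.0, 0.655, 0.756, -0.0]
contact_force: [-0.3, -0.3, -0.1]
grip_width: 0.004
grip_force: 0.0
```

>>> move_arm(motion=[{"offset": [0,0,0.01],"turn": [0,0,0],"hand": 0},{"offset": [0,0,0],"turn": [0,0,0],"hand": 0}])

```text
time_s: 13.0
position: [616.6, 152.8, -10.2]
tcp_rot: [-0.0, 0.655, 0.756, -0.0]
contact_force: [0.3, -0.4, 0.1]
grip_width: 0.003
grip_force: 0.0
```

>>> move_arm(motion=[{"offset": [0,0,0.01],"turn": [0,0,0],"hand": 0},{"offset": [0,0,0],"turn": [0,0,0],"hand": 0}])

```text
time_s: 13.25
position: [616.6, 152.9, -12.2]
tcp_rot: [-0.0, 0.655, 0.756, -0.0]
contact_force: [-0.3, -0.4, -1.3]
grip_width: 0.005
grip_force: 0.0
```

>>> move_arm(motion=[{"offset": [0,0,0.01],"turn": [0,0,0],"hand": 0},{"offset": [0,0,0],"turn": [0,0,0],"hand": 0}])

```text
time_s: 13.5
position: [616.6, 152.8, -14.2]
tcp_rot: [-0.0, 0.655, 0.756, -0.0]
contact_force: [-0.1, 0.2, -0.7]
grip_width: 0.01
grip_force: 0.0
```

>>> move_arm(motion=[{"offset": [0,0,0.01],"turn": [0,0,0],"hand": 0},{"offset": [0,0,0],"turn": [0,0,0],"hand": 0}])

```text
time_s: 13.75
position: [616.6, 152.9, -16.2]
tcp_rot: [-0.0, 0.655, 0.756, -0.0]
contact_force: [-0.8, -0.1, 0.4]
grip_width: 0.008
grip_force: 0.0
```

>>> move_arm(motion=[{"offset": [0,0,0.01],"turn": [0,0,0],"hand": 0},{"offset": [0,0,0],"turn": [0,0,0],"hand": 0}])

```text
time_s: 14.0
position: [616.6, 152.8, -18.2]
tcp_rot: [-0.0, 0.655, 0.756, -0.0]
contact_force: [0.1, 1.2, 0.0]
grip_width: 0.004
grip_force: 0.0
```

>>> move_arm(motion=[{"offset": [0,0,0.01],"turn": [0,0,0],"hand": 0},{"offset": [0,0,0],"turn": [0,0,0],"hand": 0}])

```text
time_s: 14.25
position: [616.7, 152.8, -20.2]
tcp_rot: [-0.0, 0.655, 0.756, -0.0]
contact_force: [-0.6, 0.6, -0.7]
grip_width: 0.003
grip_force: 0.0
```

>>> move_arm(motion=[{"offset": [0,0,0.01],"turn": [0,0,0],"hand": 0},{"offset": [0,0,0],"turn": [0,0,0],"hand": 0}])

```text
time_s: 14.5
position: [616.7, 152.8, -22.2]
tcp_rot: [-0.0, 0.655, 0.756, -0.0]
contact_force: [0.1, 0.2, -0.2]
grip_width: 0.008
grip_force: 0.0
```

>>> move_arm(motion=[{"offset": [0,0,0.01],"turn": [0,0,0],"hand": 0},{"offset": [0,0,0],"turn": [0,0,0],"hand": 0}])

```text
time_s: 14.75
position: [616.7, 152.8, -24.2]
tcp_rot: [-0.0, 0.655, 0.756, -0.0]
contact_force: [0.3, -0.0, -0.6]
grip_width: 0.006
grip_force: 0.0
```

>>> move_arm(motion=[{"offset": [0,0,0.01],"turn": [0,0,0],"hand": 0},{"offset": [0,0,0],"turn": [0,0,0],"hand": 0}])

```text
time_s: 15.0
position: [616.8, 152.9, -24.4]
tcp_rot: [-0.0, 0.655, 0.756, 0.001]
contact_force: [-4.5, -0.4, 19.2]
grip_width: 0.007
grip_force: 9.7
```

>>> move_arm(motion=[{"offset": [0,0,-0.25],"turn": [0,0,0],"hand": 0},{"offset": [0,0,-0.25],"turn": [0,0,0],"hand": 0},{"offset": [-0.305,0,0],"turn": [0,0,0],"hand": 0},{"offset": [-0.3,0,0],"turn": [0,0,0],"hand": 0},{"offset": [0,0,0.19],"turn": [0,0,0],"hand": 0},{"offset": [0,0,0.19],"turn": [0,0,0],"hand": 0},{"offset": [0,0,0],"turn": [0,0,0],"hand": 0},{"offset": [0.1,0,0],"turn": [0,0,0],"hand": 0},{"offset": [0.05,0,0],"turn": [0,0,0],"hand": 0},{"offset": [0.05,0,0],"turn": [0,0,0],"hand": 0},{"offset": [0.05,0,0],"turn": [0,0,0],"hand": 0},{"offset": [0.05,0,0],"turn": [0,0,0],"hand": 0}])

```text
time_s: 16.5
position: [625.6, 93.1, -1.7]
tcp_rot: [0.0, 0.655, 0.756, 0.0]
contact_force: [0.6, -1.1, 0.3]
grip_width: 0.007
grip_force: 0.7
```

>>> move_arm(motion=[{"offset": [0.05,0,0],"turn": [0,0,0],"hand": 0},{"offset": [0.05,0,0],"turn": [0,0,0],"hand": 0},{"offset": [0,0,0],"turn": [0,0,0],"hand": 0}])

```text
time_s: 16.88
position: [622.0, 113.7, -2.3]
tcp_rot: [-0.001, 0.654, 0.756, -0.0]
contact_force: [-0.6, 1.3, -0.2]
grip_width: 0.008
grip_force: 0.0
```

>>> move_arm(motion=[{"offset": [0.025,0,0],"turn": [0,0,0],"hand": 0},{"offset": [0.025,0,0],"turn": [0,0,0],"hand": 0},{"offset": [0,0,0],"turn": [0,0,0],"hand": 0}])

```text
time_s: 17.25
position: [621.0, 122.7, -2.1]
tcp_rot: [-0.0, 0.655, 0.756, 0.0]
contact_force: [0.2, 0.3, -0.8]
grip_width: 0.004
grip_force: 0.0
```

```bash
python3 - <<'E'
from plant import bot
from h import *
state(bot);ringcheck(bot)
E
```

```text
t 17.25 p [621.  122.7  -2.1] yaw(tool y) deg 8.2 z [-0.  0. -1.] w 0.004 F [ 0.2  0.3 -0.8] q [-0.53  0.78  0.39  1.96 -0.59  0.51  0.42]
ring shift px -11 1 score 0.83
```

>>> move_arm(motion=[{"offset": [0.02,0,0],"turn": [0,0,0],"hand": 0},{"offset": [0.02,0,0],"turn": [0,0,0],"hand": 0},{"offset": [0,0,0],"turn": [0,0,0],"hand": 0}])

```text
time_s: 17.68
position: [620.0, 130.7, -2.0]
tcp_rot: [-0.0, 0.655, 0.756, 0.0]
contact_force: [-0.7, -0.2, 0.1]
grip_width: 0.004
grip_force: 0.0
```

>>> move_arm(motion=[{"offset": [0.02,0,0],"turn": [0,0,0],"hand": 0},{"offset": [0,0,0],"turn": [0,0,0],"hand": 0}])

```text
time_s: 17.92
position: [619.5, 134.0, -2.0]
tcp_rot: [0.0, 0.655, 0.756, -0.0]
contact_force: [-0.3, -0.6, 0.5]
grip_width: 0.003
grip_force: 0.9
```

>>> move_arm(motion=[{"offset": [0.02,0,0],"turn": [0,0,0],"hand": 0},{"offset": [0,0,0],"turn": [0,0,0],"hand": 0}])

```text
time_s: 18.18
position: [619.5, 134.1, -2.0]
tcp_rot: [0.002, 0.656, 0.755, -0.001]
contact_force: [2.4, -11.8, -1.3]
grip_width: 0.003
grip_force: 5.5
```

>>> move_arm(motion=[{"offset": [0.015,0,0],"turn": [0,0,0],"hand": 0},{"offset": [0,0,0],"turn": [0,0,0],"hand": 0}])

```text
time_s: 18.42
position: [619.5, 134.2, -2.0]
tcp_rot: [0.003, 0.657, 0.754, -0.002]
contact_force: [3.6, -17.6, -1.7]
grip_width: 0.004
grip_force: 9.1
```

>>> move_arm(motion=[{"offset": [-0.05,0,0],"turn": [0,0,0],"hand": 0},{"offset": [0,0,-0.25],"turn": [0,0,0],"hand": 0},{"offset": [0,0,-0.25],"turn": [0,0,0],"hand": 0},{"offset": [0,0,-0.25],"turn": [0,0,0],"hand": 0},{"offset": [-0.215,0,0],"turn": [0,0,0],"hand": 1},{"offset": [-0.215,0,0],"turn": [0,0,0],"hand": 1},{"offset": [-0.215,0,0],"turn": [0,0,0],"hand": 1},{"offset": [0,0,0],"turn": [0,0,0],"hand": 1},{"offset": [0,0,0],"turn": [0,0,0],"hand": 1},{"offset": [0,0,0],"turn": [0,0,0],"hand": 1}])

```text
time_s: 19.68
position: [638.0, 5.4, 147.7]
tcp_rot: [-0.001, 0.654, 0.757, 0.0]
contact_force: [0.2, -0.1, -0.2]
grip_width: 0.6
grip_force: 0.0
```

```bash
python3 - <<'E'
from plant import bot
from h import *
s=state(bot); a=bot.read_camera('wrist')[:,:,::-1];i=bot.camera_info('wrist');cv2.imwrite('pics/w8.png',a);np.save('pics/w8.npy',{k:np.array(i[k]) for k in i},allow_pickle=True)
print(proj(i,(638.5,-2,19)))
g=cv2.cvtColor(a,6);u,v=proj(i,(638.5,-2,19)).astype(int)
r=cv2.resize(g[v-75:v+75,u-75:u+75],None,fx=4,fy=4,interpolation=2)
c=cv2.HoughCircles(r,cv2.HOUGH_GRADIENT,1,10,param1=80,param2=20,minRadius=130,maxRadius=190)
if c is not None:
  for x,y,q in c[0][:6]:
    p=(x/4+u-75,y/4+v-75);print(np.round(p,1),q/4,ray(i,p,19).round(1))
# cup from here
cv2.imwrite('pics/w8c.png',r)
# dark pixels of ring
E
```

```text
t 19.68 p [638.    5.4 147.7] yaw(tool y) deg 8.3 z [-0.001  0.001 -1.   ] w 0.6 F [ 0.2 -0.1 -0.2] q [-0.45  0.6   0.56  1.87 -0.44  0.79  0.48]
[318.57190322 195.14676067]
[322.4 190.6] 41.275 [641.4   2.9  19. ]
[322.1 187.9] 38.55 [640.8   5.5  19. ]
[324.9 189.9] 39.65 [643.7   4.   19. ]
[321.9 193.1] 38.825 [6.413e+02 4.000e-01 1.900e+01]
[320.1 189.4] 38.825 [639.1   3.8  19. ]
[323.4 178.6] 47.075 [640.7  14.5  19. ]
```

```bash
cat >> h.py <<'E'
def ringfit(g,c,r0,r1,bright=False,n=120,it=4):
    """fit circle to the radial intensity minimum (or max gradient) around c; robust by residual clipping"""
    th=np.linspace(0,2*np.pi,n,endpoint=False);rr=np.arange(r0,r1,.25)
    gb=cv2.GaussianBlur(g,(0,0),.7).astype(np.float32)
    mx=(c[0]+np.outer(np.cos(th),rr)).astype(np.float32);my=(c[1]+np.outer(np.sin(th),rr)).astype(np.float32)
    v=cv2.remap(gb,mx,my,1);k=v.argmax(1) if bright else v.argmin(1)
    P=np.c_[mx[range(n),k],my[range(n),k]];ok=(k>0)&(k<len(rr)-1)
    for _ in range(it):
        A=np.c_[2*P[ok],np.ones(ok.sum())];x=np.linalg.lstsq(A,(P[ok]**2).sum(1),rcond=None)[0]
        R0=np.sqrt(x[2]+x[0]**2+x[1]**2);e=np.abs(np.hypot(*(P-x[:2]).T)-R0);ok=(k>0)&(k<len(rr)-1)&(e<max(1.5,np.median(e[ok])*2))
    return x[:2],R0,ok.sum()
E
python3 - <<'E'
from h import *
g=cv2.cvtColor(cv2.imread('pics/w8.png'),6);i=np.load('pics/w8.npy',allow_pickle=True).item()
for c in((322,190),(319,193),(320,188)):
    x,r,n=ringfit(g,c,33,49);print(x.round(1),r.round(1),n,ray(i,x,19).round(1))
print(g[185:196:10,270:375:3])
print(g[135:245:3,321])
E
```

```text
[322.2 190.1] 39.1 120 [641.2   3.4  19. ]
[322.2 190.1] 39.1 120 [641.2   3.4  19. ]
[322.2 190.1] 39.1 120 [641.2   3.4  19. ]
[[231 235 179 134  75 132 238 235 235 233 236 239 237 234 235 235 239 237
  238 238 239 239 235 234 232 236 236 236 236 226  75  92 143 169 237]
 [238 240 184 154  72 134 239 239 238 240 224 190 175 172 193 194 209 175
  178 192 205 241 241 242 240 240 242 233 212 183  76  86 123 216 240]]
[234 234 234 234 233 100 106 239 238 237 237 237 235 236 236 234 234 240
 242 239 175 173 175 173 172 172 170 172 166 168 142  47  66 100  93  96
  92]
```

>>> move_arm(motion=[{"offset": [0.171,-0.212,0],"turn": [0,0,0],"hand": 1},{"offset": [0.171,-0.212,0],"turn": [0,0,0],"hand": 1},{"offset": [0.171,-0.212,0],"turn": [0,0,0],"hand": 1},{"offset": [0.171,-0.212,0],"turn": [0,0,0],"hand": 1},{"offset": [0,0,0],"turn": [0,0,0],"hand": 1},{"offset": [0,0,0],"turn": [0,0,0],"hand": 1}])

```text
time_s: 20.48
position: [451.6, 115.5, 148.3]
tcp_rot: [0.0, 0.654, 0.756, 0.001]
contact_force: [0.4, 0.2, -0.4]
grip_width: 1.001
grip_force: 0.0
```

```bash
cat >> h.py <<'E'
def snap(bot,n):
    s=state(bot);a=bot.read_camera('wrist')[:,:,::-1];i=bot.camera_info('wrist');cv2.imwrite(f'pics/{n}.png',a);np.save(f'pics/{n}.npy',{k:np.array(i[k]) for k in i},allow_pickle=True);return s,a,cv2.cvtColor(a,6),i
E
python3 - <<'E'
from plant import bot
from h import *
s,a,g,i=snap(bot,'w9')
u=proj(i,(450.3,116.6,114));r=33*345/((190+s['position'][2]-114)/np.cos(.2));print(u.round(),r)
r=np.linalg.norm(proj(i,(450.3,147,114))-proj(i,(450.3,86,114)))/2;print(r)
for c in(u,u+[3,3]):
    x,q,n=ringfit(g,c,r-8,r+8);print(x.round(1),q.round(1),n,ray(i,x,114).round(1))
print(g[int(u[1]),240:400:3])
E
```

```text
t 20.48 p [451.6 115.5 148.3] yaw(tool y) deg 8.3 z [ 0.001  0.    -1.   ] w 1.001 F [ 0.4  0.2 -0.4] q [-0.81  0.42  0.6   2.25 -0.43  0.58  0.26]
[317. 215.] 49.7553839987627
42.958136747704735
[315.6 209.2] 43.7 72 [448.6 120.6 114. ]
[316.2 213.4] 41.0 66 [449.4 117.6 114. ]
[154 153 152 153 157 156 150 154 153 150 152  95  91  95 109 122 232 236
 243 247 246 242 243 245 246 245 236 242 239 223 179 178 168 157 158 150
 107  99  98  92 113 151 151 159 239 239  64  45  48  47  43  41  42  38]
```

>>> move_arm(motion=[{"offset": [0.012,-0.008,0.1],"turn": [0,0,0],"hand": 1},{"offset": [0,0,0.15],"turn": [0,0,0],"hand": 1},{"offset": [0,0,0.15],"turn": [0,0,0],"hand": 1},{"offset": [0,0,0.097],"turn": [0,0,0],"hand": 1},{"offset": [0,0,0],"turn": [0,0,0],"hand": 1},{"offset": [0,0,0],"turn": [0,0,0],"hand": 0},{"offset": [0,0,0],"turn": [0,0,0],"hand": 0},{"offset": [0,0,0],"turn": [0,0,0],"hand": 0},{"offset": [0,0,0],"turn": [0,0,0],"hand": 0},{"offset": [0,0,0],"turn": [0,0,0],"hand": 0}], grip_force=25)

```text
time_s: 21.78
position: [449.3, 117.0, 49.1]
tcp_rot: [0.0, 0.655, 0.756, 0.001]
contact_force: [0.4, 0.7, 6.5]
grip_width: 0.713
grip_force: 25.0
```

```bash
python3 - <<'E'
from plant import bot
from h import *
s,a,g,i=snap(bot,'w10');print(s['grip_force'])
p=s['position'];u=proj(i,(p[0],p[1],114));print(u.round(1))
for c in(u,u+[0,8],u-[0,8]):
  for b in(False,True):
    x,q,n=ringfit(g,c,55,85,b);print(b,x.round(1),q.round(1),n,ray(i,x,114).round(1))
print(g[100:300:4,320])
E
```

```text
t 21.77 p [449.3 117.   49.1] yaw(tool y) deg 8.2 z [ 0.001  0.001 -1.   ] w 0.713 F [0.4 0.7 6.5] q [-0.63  0.58  0.36  2.33 -0.63  0.33  0.43]
25.001806374639273
[320.2 291.7]
False [321. 292.] 81.4 53 [449.7 117.  114. ]
True [319.1 289.1] 72.6 84 [448.7 118.1 114. ]
False [320.4 297.9] 77.3 60 [449.8 114.3 114. ]
True [318.6 289. ] 72.5 75 [448.5 118.2 114. ]
False [319.5 288.6] 79.9 67 [448.9 118.4 114. ]
True [319.  289.3] 72.6 84 [448.7 118.  114. ]
[ 43  50  55  51 121 233 242 241 241 242 241 240 196 214 213 215 214 212
 211 211 206 189 105 106 105 111 106 104 105 134 235 148 148 156 217 171
 148 141 162 226 228 229 235 230 236 161 156 143  78  46]
```

>>> move_arm(motion=[{"offset": [0,0,-0.1],"turn": [0,0,0],"hand": 0},{"offset": [0,0,-0.2],"turn": [0,0,0],"hand": 0},{"offset": [-0.141,0.174,0],"turn": [0,0,0],"hand": 0},{"offset": [-0.141,0.174,0],"turn": [0,0,0],"hand": 0},{"offset": [-0.141,0.174,0],"turn": [0,0,0],"hand": 0},{"offset": [-0.141,0.174,0],"turn": [0,0,0],"hand": 0},{"offset": [-0.141,0.174,0],"turn": [0,0,0],"hand": 0},{"offset": [0,0,0],"turn": [0,0,0],"hand": 0},{"offset": [0,0,0.2],"turn": [0,0,0],"hand": 0},{"offset": [0,0,0.2],"turn": [0,0,0],"hand": 0},{"offset": [0,0,0],"turn": [0,0,0],"hand": 0},{"offset": [0,0,0],"turn": [0,0,0],"hand": 0}])

```text
time_s: 23.32
position: [641.3, 2.2, 29.6]
tcp_rot: [0.0, 0.655, 0.756, 0.0]
contact_force: [0.8, 1.1, -0.9]
grip_width: 0.715
grip_force: 25.0
```

```bash
python3 - <<'E'
from plant import bot
from h import *
s,a,g,i=snap(bot,'w11');p=s['position']
zr=p[2]+65
for b in(True,):
    x,q,n=ringfit(g,proj(i,(p[0],p[1],zr)),60,85,b);print(x.round(1),q.round(1),n,ray(i,x,zr).round(1))
print(go(s,(641.8,2.3,p[2]),(0.9897,.143,0)))
E
```

```text
t 23.32 p [641.3   2.2  29.6] yaw(tool y) deg 8.2 z [ 0. -0. -1.] w 0.715 F [ 0.8  1.1 -0.9] q [-0.37  0.75  0.43  1.94 -0.55  0.58  0.58]
[318.2 288.9] 72.0 75 [640.9   3.   94.6]
(array([0.   , 0.002, 0.   ]), array([ 0.001,  0.   , -0.001]))
```

>>> move_arm(motion=[{"offset": [0,0,0.05],"turn": [0,0,0],"hand": 0},{"offset": [0,0,0.015],"turn": [0,0,0],"hand": 0},{"offset": [0,0,0],"turn": [0,0,0],"hand": 0}])

```text
time_s: 23.75
position: [641.2, 2.0, 15.5]
tcp_rot: [-0.0, 0.655, 0.756, -0.0]
contact_force: [-0.2, 0.4, -1.8]
grip_width: 0.712
grip_force: 25.0
```

>>> move_arm(motion=[{"offset": [0,0,0.015],"turn": [0,0,0],"hand": 0},{"offset": [0,0,0],"turn": [0,0,0],"hand": 0}])

```text
time_s: 24.0
position: [641.2, 2.0, 12.4]
tcp_rot: [-0.0, 0.655, 0.756, -0.0]
contact_force: [-0.2, 0.0, -1.8]
grip_width: 0.713
grip_force: 25.0
```

>>> move_arm(motion=[{"offset": [0,0,0.01],"turn": [0,0,0],"hand": 0},{"offset": [0,0,0],"turn": [0,0,0],"hand": 0}])

```text
time_s: 24.25
position: [641.2, 2.0, 10.4]
tcp_rot: [-0.0, 0.655, 0.756, -0.0]
contact_force: [0.3, 0.8, -2.8]
grip_width: 0.715
grip_force: 25.0
```

>>> move_arm(motion=[{"offset": [0,0,0.006],"turn": [0,0,0],"hand": 0},{"offset": [0,0,0],"turn": [0,0,0],"hand": 0}])

```text
time_s: 24.5
position: [641.3, 2.0, 10.2]
tcp_rot: [0.0, 0.655, 0.756, 0.0]
contact_force: [-3.2, 1.5, 6.9]
grip_width: 0.709
grip_force: 25.0
```

>>> move_arm(motion=[{"offset": [0,0,0],"turn": [0,0,0],"hand": 1},{"offset": [0,0,0],"turn": [0,0,0],"hand": 1},{"offset": [0,0,0],"turn": [0,0,0],"hand": 1},{"offset": [0,0,0],"turn": [0,0,0],"hand": 1},{"offset": [0,0,-0.15],"turn": [0,0,0],"hand": 1},{"offset": [0,0,-0.25],"turn": [0,0,0],"hand": 1},{"offset": [0,0,-0.25],"turn": [0,0,0],"hand": 1},{"offset": [0,0,0],"turn": [0,0,0],"hand": 1}])

```text
time_s: 25.5
position: [643.4, 1.7, 143.0]
tcp_rot: [0.002, 0.655, 0.756, 0.002]
contact_force: [-0.2, -0.2, -0.8]
grip_width: 1.003
grip_force: 0.0
```

```bash
python3 - <<'E'
from plant import bot
from h import *
s,a,g,i=snap(bot,'w12');p=s['position']
for z in(75,114):
    u=proj(i,(641.2,3.4,z));r=np.linalg.norm(proj(i,(641,36,z))-proj(i,(641,-30,z)))/2
    for b in(True,False):
        x,q,n=ringfit(g,u,r-9,r+7,b);print(z,b,u.round(),r.round(),x.round(1),q.round(1),n,ray(i,x,z).round(1))
E
```

```text
t 25.5 p [643.4   1.7 143. ] yaw(tool y) deg 8.2 z [ 0.006  0.    -1.   ] w 1.003 F [-0.2 -0.2 -0.8] q [-0.45  0.61  0.56  1.87 -0.45  0.78  0.5 ]
75 True [318. 204.] 41.0 [315.1 203.7] 39.7 65 [638.9   3.1  75. ]
75 False [318. 204.] 41.0 [316.7 197.5] 39.6 51 [639.4   8.1  75. ]
114 True [318. 219.] 48.0 [322.7 222. ] 44.9 45 [644.4   1.8 114. ]
114 False [318. 219.] 48.0 [315.2 215. ] 45.9 46 [638.8   6.  114. ]
```

>>> move_arm(motion=[{"offset": [0.232,-0.006,0],"turn": [0,0,0],"hand": 0},{"offset": [0.232,-0.006,0],"turn": [0,0,0],"hand": 0},{"offset": [0.232,-0.006,0],"turn": [0,0,0],"hand": 0},{"offset": [0.232,-0.006,0],"turn": [0,0,0],"hand": 0},{"offset": [0,0,0.2],"turn": [0,0,0],"hand": 0},{"offset": [0,0,0.2],"turn": [0,0,0],"hand": 0},{"offset": [0,0,0.2],"turn": [0,0,0],"hand": 0},{"offset": [0,0,0.125],"turn": [0,0,0],"hand": 0},{"offset": [0,0,0],"turn": [0,0,0],"hand": 0},{"offset": [-0.04,0,0],"turn": [0,0,0],"hand": 0},{"offset": [-0.04,0,0],"turn": [0,0,0],"hand": 0},{"offset": [-0.03,0,0],"turn": [0,0,0],"hand": 0}])

```text
time_s: 27.05
position: [613.8, 162.6, -4.6]
tcp_rot: [0.0, 0.655, 0.756, 0.001]
contact_force: [-0.4, 1.8, 1.3]
grip_width: 0.005
grip_force: 0.7
```

>>> move_arm(motion=[{"offset": [-0.03,0,0],"turn": [0,0,0],"hand": 0},{"offset": [-0.04,0,0],"turn": [0,0,0],"hand": 0},{"offset": [-0.05,0,0],"turn": [0,0,0],"hand": 0},{"offset": [-0.05,0,0],"turn": [0,0,0],"hand": 0},{"offset": [-0.05,0,0],"turn": [0,0,0],"hand": 0},{"offset": [-0.05,0,0],"turn": [0,0,0],"hand": 0},{"offset": [-0.05,0,0],"turn": [0,0,0],"hand": 0},{"offset": [-0.05,0,0],"turn": [0,0,0],"hand": 0},{"offset": [-0.05,0,0],"turn": [0,0,0],"hand": 0},{"offset": [-0.05,0,0],"turn": [0,0,0],"hand": 0},{"offset": [-0.05,0,0],"turn": [0,0,0],"hand": 0},{"offset": [-0.03,0,0],"turn": [0,0,0],"hand": 0}])

```text
time_s: 28.55
position: [629.1, 53.4, -5.6]
tcp_rot: [0.0, 0.655, 0.756, 0.0]
contact_force: [-1.8, 0.7, 0.1]
grip_width: 0.006
grip_force: 0.7
```

```bash
python3 - <<'E'
from plant import bot
from h import *
state(bot)
E
```

```text
t 28.55 p [629.1  53.4  -5.6] yaw(tool y) deg 8.1 z [ 0. -0. -1.] w 0.006 F [-1.8  0.7  0.1] q [-0.42  0.79  0.38  1.97 -0.58  0.49  0.53]
```

>>> move_arm(motion=[{"offset": [-0.03,0,-0.01],"turn": [0,0,0],"hand": 0},{"offset": [-0.02,0,0],"turn": [0,0,0],"hand": 0},{"offset": [0,0,0],"turn": [0,0,0],"hand": 0}])

```text
time_s: 28.92
position: [630.7, 43.9, -3.5]
tcp_rot: [0.0, 0.655, 0.756, 0.0]
contact_force: [0.1, 0.7, 0.4]
grip_width: 0.005
grip_force: 0.0
```

>>> move_arm(motion=[{"offset": [-0.02,0,0],"turn": [0,0,0],"hand": 0},{"offset": [0,0,0],"turn": [0,0,0],"hand": 0}])

```text
time_s: 29.18
position: [631.1, 40.2, -3.6]
tcp_rot: [0.0, 0.655, 0.756, 0.0]
contact_force: [0.4, -0.2, 0.5]
grip_width: 0.009
grip_force: 0.0
```

>>> move_arm(motion=[{"offset": [-0.02,0,0],"turn": [0,0,0],"hand": 0},{"offset": [0,0,0],"turn": [0,0,0],"hand": 0}])

```text
time_s: 29.42
position: [631.5, 36.0, -3.7]
tcp_rot: [0.0, 0.655, 0.756, -0.0]
contact_force: [-0.6, -0.3, -0.4]
grip_width: 0.007
grip_force: 0.0
```

>>> move_arm(motion=[{"offset": [-0.015,0,0],"turn": [0,0,0],"hand": 0},{"offset": [0,0,0],"turn": [0,0,0],"hand": 0}])

```text
time_s: 29.68
position: [631.5, 35.8, -3.7]
tcp_rot: [-0.001, 0.654, 0.756, 0.001]
contact_force: [-1.4, 6.6, 1.4]
grip_width: 0.007
grip_force: 3.2
```

>>> move_arm(motion=[{"offset": [-0.015,0,0],"turn": [0,0,0],"hand": 0},{"offset": [0,0,0],"turn": [0,0,0],"hand": 0}])

```text
time_s: 29.92
position: [631.5, 35.8, -3.7]
tcp_rot: [-0.003, 0.654, 0.757, 0.001]
contact_force: [-2.1, 12.8, 4.8]
grip_width: 0.007
grip_force: 6.9
```

>>> move_arm(motion=[{"offset": [0.1,0,0],"turn": [0,0,0],"hand": 0},{"offset": [0,0,-0.25],"turn": [0,0,0],"hand": 0},{"offset": [0,0,-0.25],"turn": [0,0,0],"hand": 0},{"offset": [0,0,-0.25],"turn": [0,0,-0.222],"hand": 0},{"offset": [0,0,0],"turn": [0,0,-0.222],"hand": 0},{"offset": [0,0,0],"turn": [0,0,-0.222],"hand": 0},{"offset": [0,0,0],"turn": [0,0,-0.222],"hand": 0},{"offset": [0,0,0],"turn": [0,0,-0.222],"hand": 0},{"offset": [0,0,0],"turn": [0,0,-0.222],"hand": 0},{"offset": [0,0,0],"turn": [0,0,-0.222],"hand": 0},{"offset": [0,0,0],"turn": [0,0,-0.222],"hand": 0},{"offset": [0,0,0],"turn": [0,0,-0.222],"hand": 0}])

```text
time_s: 31.42
position: [629.4, 50.5, 146.2]
tcp_rot: [0.0, -0.073, 0.997, -0.0]
contact_force: [-0.3, -0.4, -0.8]
grip_width: 0.006
grip_force: 0.0
```

```bash
python3 - <<'E'
from plant import bot
from h import *
s=state(bot)
print(go(s,(515,-108,146),(-.143,.99,0)))
i=bot.camera_info('top');a=bot.read_camera('top')[:,:,::-1];cv2.imwrite('pics/t13.png',a)
m=((a[:,:,2]>150)&(a[:,:,1]<90)&(a[:,:,0]<90)).astype('uint8');m[:,:330]=0;m[:190]=0;m[:,365:]=0
ys,xs=np.nonzero(m);c=np.c_[xs,ys].astype(np.float32);print(len(c),c.min(0),c.max(0))
W=np.array([ray(i,p,100)[:2] for p in c]);ce=W.mean(0);v=np.linalg.svd(W-ce)[2][0];print(ce,np.degrees(np.arctan2(*v[::-1])),W[W[:,0].argmin()])
E
```

```text
t 31.43 p [629.4  50.5 146.2] yaw(tool y) deg 98.4 z [ 0. -0. -1.] w 0.006 F [-0.3 -0.4 -0.8] q [-0.23  0.54  0.09  1.87 -0.07  0.73  1.62]
(array([ 0.682, -0.7  ,  0.001]), array([-0.001,  0.   ,  0.004]))
37 [345. 203.] [351. 226.]
[ 530.98030656 -148.83628176] -170.80624009435928 [ 488.48207635 -151.01950318]
```

>>> move_arm(motion=[{"offset": [0.171,-0.175,0],"turn": [0,0,0],"hand": 0},{"offset": [0.171,-0.175,0],"turn": [0,0,0],"hand": 0},{"offset": [0.171,-0.175,0],"turn": [0,0,0],"hand": 0},{"offset": [0.171,-0.175,0],"turn": [0,0,0],"hand": 0},{"offset": [0,0,0.21],"turn": [0,0,0],"hand": 0},{"offset": [0,0,0.21],"turn": [0,0,0],"hand": 0},{"offset": [0,0,0],"turn": [0,0,0],"hand": 0},{"offset": [0,-0.05,0],"turn": [0,0,0],"hand": 0},{"offset": [0,-0.05,0],"turn": [0,0,0],"hand": 0},{"offset": [0,-0.05,0],"turn": [0,0,0],"hand": 0},{"offset": [0,-0.05,0],"turn": [0,0,0],"hand": 0},{"offset": [0,-0.05,0],"turn": [0,0,0],"hand": 0}])

```text
time_s: 32.98
position: [521.0, -157.6, 62.6]
tcp_rot: [0.0, -0.071, 0.998, 0.0]
contact_force: [0.4, 2.5, 0.4]
grip_width: 0.001
grip_force: 1.0
```

>>> move_arm(motion=[{"offset": [0,-0.02,0],"turn": [0,0,0],"hand": 0},{"offset": [0,-0.02,0],"turn": [0,0,0],"hand": 0},{"offset": [0,0,0],"turn": [0,0,0],"hand": 0}])

```text
time_s: 33.35
position: [521.7, -165.3, 62.2]
tcp_rot: [-0.0, -0.07, 0.998, -0.0]
contact_force: [0.3, -0.4, -0.2]
grip_width: 0.004
grip_force: 0.1
```

>>> move_arm(motion=[{"offset": [0,-0.02,0],"turn": [0,0,0],"hand": 0},{"offset": [0,-0.02,0],"turn": [0,0,0],"hand": 0},{"offset": [0,0,0],"turn": [0,0,0],"hand": 0}])

```text
time_s: 33.72
position: [522.6, -171.8, 62.2]
tcp_rot: [-0.001, -0.071, 0.997, 0.001]
contact_force: [-1.4, 5.5, 1.3]
grip_width: 0.004
grip_force: 2.4
```

>>> move_arm(motion=[{"offset": [0,-0.02,0],"turn": [0,0,0],"hand": 0},{"offset": [0,0,0],"turn": [0,0,0],"hand": 0}])

```text
time_s: 33.98
position: [522.7, -172.3, 62.1]
tcp_rot: [-0.001, -0.073, 0.997, 0.002]
contact_force: [-2.1, 15.8, 4.0]
grip_width: 0.008
grip_force: 6.8
```

```bash
python3 - <<'E'
from plant import bot
from h import *
s=state(bot)
i=bot.camera_info('top');a=bot.read_camera('top')[:,:,::-1];cv2.imwrite('pics/t14.png',a)
m=((a[:,:,2]>150)&(a[:,:,1]<90)&(a[:,:,0]<90)).astype('uint8');m[:,330:375]*=2;m=(m==2).astype('uint8');m[:190]=0;m[260:]=0
ys,xs=np.nonzero(m);c=np.c_[xs,ys].astype(np.float32);print(len(c),c.min(0),c.max(0))
W=np.array([ray(i,p,100)[:2] for p in c]);ce=W.mean(0);v=np.linalg.svd(W-ce)[2][0];print(ce,np.degrees(np.arctan2(*v[::-1])))
E
```

```text
t 33.98 p [ 522.7 -172.3   62.1] yaw(tool y) deg 98.3 z [-0.003  0.005 -1.   ] w 0.008 F [-2.1 15.8  4. ] q [ 0.19  0.58  0.04  2.11 -0.06  0.45  1.99]Traceback (most recent call last):
  File "<stdin>", line 6, in <module>
    return umr_minimum(a, axis, None, out, keepdims, initial, where)
ValueError: zero-size array to reduction operation minimum which has no identity
```

>>> move_arm(motion=[{"offset": [0,0.1,0],"turn": [0,0,0],"hand": 0},{"offset": [0,0,-0.25],"turn": [0,0,0],"hand": 0},{"offset": [0,0,-0.25],"turn": [0,0,0],"hand": 0},{"offset": [0,0,-0.25],"turn": [0,0,0.228],"hand": 0},{"offset": [0,0,0],"turn": [0,0,0.228],"hand": 0.4},{"offset": [0,0,0],"turn": [0,0,0.228],"hand": 0.4},{"offset": [0,0,0],"turn": [0,0,0.228],"hand": 0.4},{"offset": [0,0,0],"turn": [0,0,0.228],"hand": 0.4},{"offset": [0,0,0],"turn": [0,0,0.228],"hand": 0.4},{"offset": [0,0,0],"turn": [0,0,0.228],"hand": 0.4},{"offset": [0,0,0],"turn": [0,0,0.228],"hand": 0.4},{"offset": [0,0,0],"turn": [0,0,0.228],"hand": 0.4}])

```text
time_s: 35.52
position: [520.8, -157.0, 212.4]
tcp_rot: [0.0, 0.673, 0.74, -0.0]
contact_force: [0.0, 0.1, 0.1]
grip_width: 0.402
grip_force: 0.0
```

>>> move_arm(motion=[{"offset": [0,0,0],"turn": [0,0,0.228],"hand": 0.4},{"offset": [0,0,0],"turn": [0,0,0.228],"hand": 0.4},{"offset": [0,0,0],"turn": [0,0,0.228],"hand": 0.4},{"offset": [0,0,0],"turn": [0,0,0.228],"hand": 0.4},{"offset": [0,0,0],"turn": [0,0,0.228],"hand": 0.4},{"offset": [0,0,0],"turn": [0,0,0.228],"hand": 0.4},{"offset": [0,0,0],"turn": [0,0,0.228],"hand": 0.4},{"offset": [0,0,0],"turn": [0,0,0.228],"hand": 0.4},{"offset": [0,0,0],"turn": [0,0,0],"hand": 0.4}])

```text
time_s: 36.65
position: [520.7, -156.9, 212.2]
tcp_rot: [0.001, 0.993, 0.12, -0.0]
contact_force: [1.2, 0.2, 0.1]
grip_width: 0.401
grip_force: 0.0
```

```bash
python3 - <<'E'
from plant import bot
from h import *
s=state(bot)
print(go(s,(470,-370,220),(.242,-.97,0)))
E
```

```text
t 36.65 p [ 520.7 -156.9  212.2] yaw(tool y) deg -76.3 z [-0.    -0.001 -1.   ] w 0.401 F [1.2 0.2 0.1] q [-0.45  0.51  0.96  2.03 -0.54  0.88 -0.52]
(array([-0.5  ,  0.975, -0.038]), array([ 0.001,  0.001, -0.006]))
```

>>> move_arm(motion=[{"offset": [-0.125,0.244,0],"turn": [0,0,0],"hand": 0.4},{"offset": [-0.125,0.244,0],"turn": [0,0,0],"hand": 0.4},{"offset": [-0.125,0.244,0],"turn": [0,0,0],"hand": 0.4},{"offset": [-0.125,0.244,0],"turn": [0,0,0],"hand": 0.4},{"offset": [0,0,0],"turn": [0,0,0],"hand": 0.4},{"offset": [0,0,0],"turn": [0,0,0],"hand": 0.4}])

```text
time_s: 37.4
position: [469.6, -369.9, 212.2]
tcp_rot: [-0.0, 0.993, 0.12, 0.0]
contact_force: [0.3, 1.3, -0.6]
grip_width: 0.402
grip_force: 0.0
```

```bash
python3 - <<'E'
from plant import bot
from h import *
s,a,g,i=snap(bot,'w15')
cv2.imwrite('pics/v15.png',cv2.resize(a[0:360,60:600],(800,533),interpolation=2))
t=bot.read_camera('top')[:,:,::-1];cv2.imwrite('pics/t15.png',t);j=bot.camera_info('top')
m=((t[:,:,2]>150)&(t[:,:,1]<90)&(t[:,:,0]<90)).astype('uint8');m[:,:330]=0;m[:,380:]=0;m[:190]=0;m[260:]=0
ys,xs=np.nonzero(m);c=np.c_[xs,ys]
if len(c):
    W=np.array([ray(j,p,100)[:2] for p in c]);ce=W.mean(0);v=np.linalg.svd(W-ce)[2][0];print('lever',len(c),ce,np.degrees(np.arctan2(*v[::-1])))
E
```

```text
t 37.4 p [ 469.6 -369.9  212.2] yaw(tool y) deg -76.2 z [ 0.     0.001 -1.   ] w 0.402 F [ 0.3  1.3 -0.6] q [ 0.    0.56  0.88  1.91 -0.54  0.92 -0.18]
lever 38 [ 548.35946252 -182.85857   ] -138.02269318003007
```

View pics/v15.png

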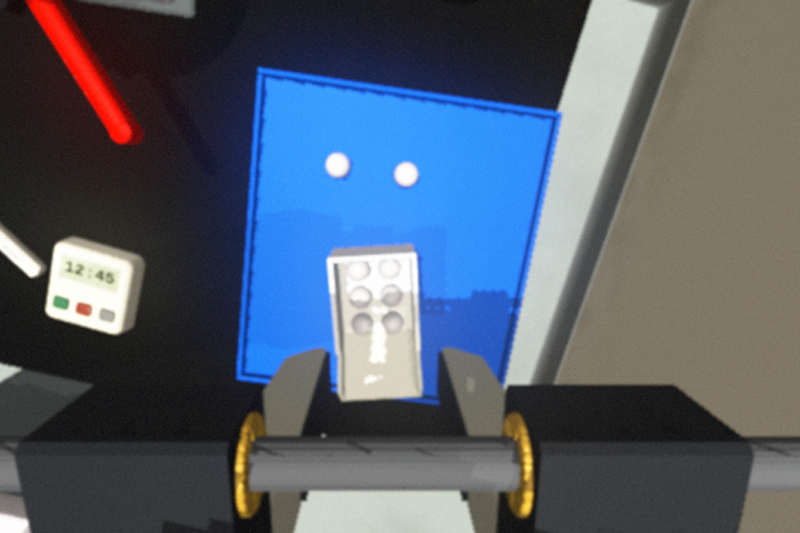

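The view shows the lever fully to the right (shut), two loose beads at (338,165) and (406,174), and the scoop holding six beads with its lip toward the robot: back wall around (328–415,250), lip corners at (340,400) and (422,396).

```bash
python3 - <<'E'
from h import *
a=cv2.imread('pics/w15.png');i=np.load('pics/w15.npy',allow_pickle=True).item()
f=lambda u,v:(60+u*540/800,v*360/533)
m=((a[:,:,2]>120)).astype('uint8');n,l,st,ce=cv2.connectedComponentsWithStats(m)
for k in range(1,n):
    if 60<st[k,4]<400 and 240<ce[k,0]<360 and ce[k,1]<150:print('bead',ce[k].round(1),st[k],ray(i,ce[k],13).round(1))
P={n:ray(i,f(*c),z).round(1)[:2] for n,c,z in(('backL',(328,256),50),('backR',(416,253),50),('lipL',(341,401),41),('lipR',(422,396),41),('tray1',(260,68),18),('tray2',(560,113),18),('tray4',(238,380),18))}
print(P);b=(P['backL']+P['backR'])/2;q=(P['lipL']+P['lipR'])/2;d=(q-b);L=np.linalg.norm(d);d/=L
print('lip dir',np.degrees(np.arctan2(d[1],d[0])),'len',L,'center',b+48*d,q-64*d, 'widths',np.linalg.norm(P['backL']-P['backR']),np.linalg.norm(P['lipL']-P['lipR']))
E
```

```text
bead [287.2 110.9] [279 103  17  17 234] [ 529.3 -318.2   13. ]
bead [333.7 117.1] [326 109  17  17 234] [ 535.  -369.1   13. ]
{'backL': array([ 468.1, -329. ]), 'backR': array([ 484.9, -388.1]), 'lipL': array([ 357.8, -362.2]), 'lipR': array([ 376.8, -421.9]), 'tray1': array([ 580. , -252.8]), 'tray2': array([ 601.7, -465.1]), 'tray4': array([ 344.4, -277.5])}
lip dir -162.9452141926256 len 114.22298367666637 center [ 430.61081175 -372.62772716] [ 428.48558433 -373.27969712] widths 61.44143553010461 62.65053870478688
```

>>> move_arm(motion=[{"offset": [0.176,-0.09,0],"turn": [0,0,0],"hand": 0.32},{"offset": [0.176,-0.09,0.1],"turn": [0,0,0],"hand": 0.32},{"offset": [0,0,0.25],"turn": [0,0,0],"hand": 0.32},{"offset": [0,0,0.25],"turn": [0,0,0],"hand": 0.32},{"offset": [0,0,0.25],"turn": [0,0,0],"hand": 0.32},{"offset": [0,0,0.2],"turn": [0,0,0],"hand": 0.32},{"offset": [0,0,0.05],"turn": [0,0,0],"hand": 0.32},{"offset": [0,0,0],"turn": [0,0,0],"hand": 0.32}], grip_force=8)

```text
time_s: 38.5
position: [530.1, -318.1, -7.3]
tcp_rot: [-0.0, 0.993, 0.12, -0.0]
contact_force: [0.6, 0.1, -0.3]
grip_width: 0.316
grip_force: 0.0
```

```bash
python3 - <<'E'
from plant import bot
from h import *
s,a,g,i=snap(bot,'w16')
for p in((529.3,-318.2,13),(535,-369.1,13)):
    u=proj(i,p);print(u.round(),g[int(u[1])-24:int(u[1])+25:4,int(u[0])], g[int(u[1]),int(u[0])-40:int(u[0])+41:5])
print(go(s,(529.3,-318.2,-18.5),(.2385,-.971,0)))
E
```

```text
t 38.5 p [ 530.1 -318.1   -7.3] yaw(tool y) deg -76.2 z [-0.  0. -1.] w 0.316 F [ 0.6  0.1 -0.3] q [ 0.08  0.83  0.58  2.01 -0.86  0.57 -0.05]
[318. 249.] [117 118 117 181 216 234 242 247 247 246 241 148 111] [165 153  54 112 113 115 214 235 242 243 255 230 171 115  82  92 168]
[413. 260.] [108 109 113 182 209 230 158  55  52  50  52  50  47] [196 166 164 106  88  83 127 153 158 160 161 150 106  74  78  79  73]
(array([-0.004, -0.   ,  0.056]), array([-0.   ,  0.   , -0.001]))
```

>>> move_arm(motion=[{"offset": [-0.008,0,0.056],"turn": [0,0,0],"hand": 0.32},{"offset": [0,0,0],"turn": [0,0,0],"hand": 0.32},{"offset": [0,0,0],"turn": [0,0,0],"hand": 0},{"offset": [0,0,0],"turn": [0,0,0],"hand": 0},{"offset": [0,0,0],"turn": [0,0,0],"hand": 0},{"offset": [0,0,0],"turn": [0,0,0],"hand": 0},{"offset": [0,0,-0.1],"turn": [0,0,0],"hand": 0},{"offset": [0,0,-0.25],"turn": [0,0,0],"hand": 0},{"offset": [0,0,-0.25],"turn": [0,0,0],"hand": 0},{"offset": [0,0,-0.25],"turn": [0,0,0],"hand": 0},{"offset": [0,0,-0.25],"turn": [0,0,0],"hand": 0},{"offset": [0,0,-0.1],"turn": [0,0,0],"hand": 0}])

```text
time_s: 40.05
position: [528.3, -319.8, 225.0]
tcp_rot: [0.001, 0.993, 0.119, 0.002]
contact_force: [-0.4, -0.0, -0.5]
grip_width: 0.182
grip_force: 8.0
```

```bash
python3 - <<'E'
from plant import bot
from h import *
s,a,g,i=snap(bot,'w17')
print(go(s,(648,-130,215),(.2385,-.971,0)))
# funnel as seen by top camera: rim circle
j=bot.camera_info('top');t=cv2.cvtColor(cv2.imread('pics/t13.png'),6)
u=proj(j,(657,-130,188));r=66*440/ (1652-.99*188+.1456*657);print(u,r)
c=cv2.HoughCircles(cv2.resize(t[150:210,310:385],None,fx=4,fy=4,interpolation=2),3,1,8,param1=100,param2=20,minRadius=62,maxRadius=90)
print([(np.round(k/4,1),ray(j,(k[0]/4+310,k[1]/4+150),188).round(1)) for k in c[0][:4]])
E
```

```text
t 40.05 p [ 528.3 -319.8  225. ] yaw(tool y) deg -76.4 z [ 0.003 -0.002 -1.   ] w 0.182 F [-0.4 -0.  -0.5] q [-0.12  0.58  0.91  1.86 -0.55  0.97 -0.3 ]
(array([ 0.805, -0.781,  0.05 ]), array([ 0.003, -0.004, -0.004]))
[345.68734115 176.10265976] 18.597035540318167
[(array([36.1, 25.9, 18.8], dtype=float32), array([ 657.9, -131.5,  188. ])), (array([35.6, 28.1, 19. ], dtype=float32), array([ 649.7, -129.9,  188. ])), (array([34.1, 25.6, 19.9], dtype=float32), array([ 658.6, -124.4,  188. ])), (array([37.6, 28.4, 17.4], dtype=float32), array([ 649., -137.,  188.]))]
```

>>> move_arm(motion=[{"offset": [0.198,-0.196,0],"turn": [0,0,0],"hand": 0},{"offset": [0.198,-0.196,0],"turn": [0,0,0],"hand": 0},{"offset": [0.198,-0.196,0],"turn": [0,0,0],"hand": 0},{"offset": [0.198,-0.196,0],"turn": [0,0,0],"hand": 0},{"offset": [0,0,0],"turn": [0,0,0],"hand": 0},{"offset": [0,0,0.16],"turn": [0,0,0],"hand": 0},{"offset": [0,0,0.16],"turn": [0,0,0],"hand": 0},{"offset": [0,0,0],"turn": [0,0,0],"hand": 0},{"offset": [0,0,0],"turn": [0,0,0],"hand": 0.32},{"offset": [0,0,0],"turn": [0,0,0],"hand": 0.32},{"offset": [0,0,0],"turn": [0,0,0],"hand": 0.32},{"offset": [0,0,-0.2],"turn": [0,0,0],"hand": 0.32}])

```text
time_s: 41.6
position: [643.7, -128.3, 195.8]
tcp_rot: [-0.001, 0.993, 0.119, -0.002]
contact_force: [1.6, -0.1, 0.1]
grip_width: 0.32
grip_force: 0.0
```

>>> move_arm(motion=[{"offset": [0,0,-0.15],"turn": [0,0,0],"hand": 0.32},{"offset": [0,0,0],"turn": [0,0,0],"hand": 0.32},{"offset": [0,0,0],"turn": [0,0,0],"hand": 0.32}])

```text
time_s: 41.98
position: [644.7, -128.8, 226.9]
tcp_rot: [-0.0, 0.993, 0.119, -0.0]
contact_force: [0.3, 0.2, -0.7]
grip_width: 0.32
grip_force: 0.0
```

```bash
cat >> h.py <<'E'
def whites(a,lo,box,th=200):
    g=a.min(2);m=(g>th).astype('uint8');n,l,st,ce=cv2.connectedComponentsWithStats(m)
    return [(ce[k].round(1),st[k,4]) for k in range(1,n) if lo[0]<st[k,4]<lo[1] and box[0]<ce[k,0]<box[1] and box[2]<ce[k,1]<box[3]]
E
python3 - <<'E'
from plant import bot
from h import *
s,a,g,i=snap(bot,'w18')
u=proj(i,(658,-128,188)).round();print('mouth',u, proj(i,(658,-128,125)).round())
print(go(s,(535,-369.1,212),(.2385,-.971,0)))
E
```

```text
t 41.98 p [ 644.7 -128.8  226.9] yaw(tool y) deg -76.3 z [-0.     0.001 -1.   ] w 0.32 F [ 0.3  0.2 -0.7] q [-0.44  0.64  0.92  1.76 -0.59  1.04 -0.63]
mouth [323. 196.] [322. 179.]
(array([-0.818,  1.038,  0.074]), array([-0.001, -0.   , -0.002]))
```

View pics/w18.png

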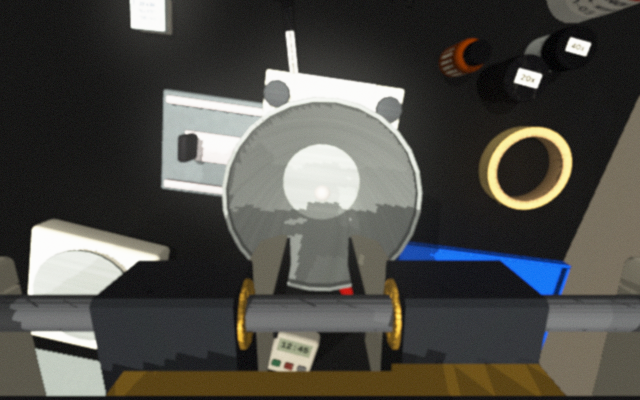

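The view shows the funnel mouth centred near (322,194), with the first bead resting inside at (322,192) on the shut blade. The tape, timer and tray are untouched. Next is bead two.

>>> move_arm(motion=[{"offset": [-0.164,0.208,0],"turn": [0,0,0],"hand": 0.32},{"offset": [-0.164,0.208,0],"turn": [0,0,0],"hand": 0.32},{"offset": [-0.164,0.208,0],"turn": [0,0,0],"hand": 0.32},{"offset": [-0.164,0.208,0],"turn": [0,0,0],"hand": 0.32},{"offset": [-0.164,0.208,0],"turn": [0,0,0],"hand": 0.32},{"offset": [0,0,0.2],"turn": [0,0,0],"hand": 0.32},{"offset": [0,0,0.25],"turn": [0,0,0],"hand": 0.32},{"offset": [0,0,0.25],"turn": [0,0,0],"hand": 0.32},{"offset": [0,0,0.25],"turn": [0,0,0],"hand": 0.32},{"offset": [0,0,0.15],"turn": [0,0,0],"hand": 0.32},{"offset": [0,0,0.07],"turn": [0,0,0],"hand": 0.32},{"offset": [0,0,0],"turn": [0,0,0],"hand": 0.32}])

```text
time_s: 43.52
position: [534.2, -370.0, -7.6]
tcp_rot: [-0.0, 0.993, 0.119, -0.001]
contact_force: [-0.2, 0.6, 0.3]
grip_width: 0.317
grip_force: 0.0
```

```bash
python3 - <<'E'
from plant import bot
from h import *
s,a,g,i=snap(bot,'w19')
w=[c for c in whites(a,(150,1500),(270,370,200,300),140)];print(w,[ray(i,c,13).round(1) for c,_ in w])
print(proj(i,(535,-369.1,13)))
print(go(s,(535,-369.1,-18.5),(.2385,-.971,0)))
E
```

```text
t 43.52 p [ 534.2 -370.    -7.6] yaw(tool y) deg -76.3 z [-0.001  0.001 -1.   ] w 0.317 F [-0.2  0.6  0.3] q [ 0.15  0.86  0.61  1.93 -0.84  0.62 -0.02]
[(array([320.2, 248.5]), np.int32(841))] [array([ 534. , -370.9,   13. ])]
[317.33264418 246.03330121]
(array([ 0.005, -0.003,  0.054]), array([-0.001,  0.002, -0.003]))
```

Well centred. Descend, grip, lift.

>>> move_arm(motion=[{"offset": [0,0,0.054],"turn": [0,0,0],"hand": 0.32},{"offset": [0,0,0],"turn": [0,0,0],"hand": 0.32},{"offset": [0,0,0],"turn": [0,0,0],"hand": 0},{"offset": [0,0,0],"turn": [0,0,0],"hand": 0},{"offset": [0,0,0],"turn": [0,0,0],"hand": 0},{"offset": [0,0,0],"turn": [0,0,0],"hand": 0},{"offset": [0,0,-0.1],"turn": [0,0,0],"hand": 0},{"offset": [0,0,-0.25],"turn": [0,0,0],"hand": 0},{"offset": [0,0,-0.25],"turn": [0,0,0],"hand": 0},{"offset": [0,0,-0.25],"turn": [0,0,0],"hand": 0},{"offset": [0,0,-0.25],"turn": [0,0,0],"hand": 0},{"offset": [0,0,-0.12],"turn": [0,0,0],"hand": 0}])

```text
time_s: 45.08
position: [534.7, -371.0, 230.6]
tcp_rot: [0.001, 0.993, 0.119, 0.001]
contact_force: [0.9, 0.4, -0.7]
grip_width: 0.182
grip_force: 8.0
```

```bash
python3 - <<'E'
from plant import bot
from h import *
s,a,g,i=snap(bot,'w20')
print(go(s,(645,-129,s['position'][2]),(.2385,-.971,0)))
E
```

```text
t 45.08 p [ 534.7 -371.   230.6] yaw(tool y) deg -76.4 z [ 0.003 -0.002 -1.   ] w 0.182 F [ 0.9  0.4 -0.7] q [-0.03  0.61  0.89  1.78 -0.55  1.02 -0.25]
(array([ 8.210e-01, -1.046e+00, -1.000e-03]), array([ 0.003, -0.003, -0.004]))
```

>>> move_arm(motion=[{"offset": [0.164,-0.209,0],"turn": [0,0,0],"hand": 0},{"offset": [0.164,-0.209,0],"turn": [0,0,0],"hand": 0},{"offset": [0.164,-0.209,0],"turn": [0,0,0],"hand": 0},{"offset": [0.164,-0.209,0],"turn": [0,0,0],"hand": 0},{"offset": [0.164,-0.209,0],"turn": [0,0,0],"hand": 0},{"offset": [0,0,0],"turn": [0,0,0],"hand": 0},{"offset": [0,0,0.17],"turn": [0,0,0],"hand": 0},{"offset": [0,0,0.17],"turn": [0,0,0],"hand": 0},{"offset": [0,0,0],"turn": [0,0,0],"hand": 0},{"offset": [0,0,0],"turn": [0,0,0],"hand": 0.32},{"offset": [0,0,0],"turn": [0,0,0],"hand": 0.32},{"offset": [0,0,0],"turn": [0,0,0],"hand": 0.32}])

```text
time_s: 46.62
position: [645.1, -128.5, 159.4]
tcp_rot: [0.0, 0.993, 0.119, 0.001]
contact_force: [0.2, -0.5, 0.3]
grip_width: 0.317
grip_force: 0.0
```

>>> move_arm(motion=[{"offset": [0,0,-0.2],"turn": [0,0,0],"hand": 0.32},{"offset": [0,0,-0.15],"turn": [0,0,0],"hand": 0.32},{"offset": [0,0,0],"turn": [0,0,0],"hand": 0.32},{"offset": [0,0,0],"turn": [0,0,0],"hand": 0.32}])

```text
time_s: 47.12
position: [644.5, -127.8, 228.1]
tcp_rot: [-0.0, 0.993, 0.119, -0.0]
contact_force: [0.0, 0.8, -0.9]
grip_width: 0.319
grip_force: 0.0
```

```bash
python3 - <<'E'
from plant import bot
from h import *
s,a,g,i=snap(bot,'w21')
o=cv2.imread('pics/w18.png')
d=cv2.absdiff(cv2.cvtColor(o,6),g)[130:235,270:375];print('funnel diff',d.max(),np.argwhere(d>30).mean(0) if (d>30).any() else None)
# shaded bead spots on blade: contrast
r=g[150:215,285:360];print(r[::4,::4])
print(go(s,(470,-370,212),(.2385,-.971,0)))
E
```

```text
t 47.12 p [ 644.5 -127.8  228.1] yaw(tool y) deg -76.3 z [-0.     0.001 -1.   ] w 0.319 F [ 0.   0.8 -0.9] q [-0.45  0.64  0.93  1.76 -0.59  1.04 -0.63]
funnel diff 52 [53.90361446 38.13855422]
[[146 148 146 142 207 243 244 244 243 242 243 243 241 242 233 171 159 160
  157]
 [145 148 148 233 245 246 247 245 246 245 244 244 243 242 242 242 189 160
  161]
 [145 146 224 245 244 245 244 245 244 245 245 245 245 246 246 245 244 183
  160]
 [150 194 243 242 243 238 242 243 241 244 238 242 240 241 243 243 244 241
  163]
 [139 232 243 245 244 237 236 235 233 235 234 234 233 234 243 243 244 243
  203]
 [163 236 236 239 238 237 239 237 239 238 238 236 236 234 232 233 232 231
  227]
 [198 235 235 235 235 235 235 237 237 237 238 238 248 248 237 235 235 234
  234]
 [212 229 230 233 233 233 234 235 236 236 235 241 251 251 244 234 241 235
  236]
 [211 229 230 231 232 230 232 233 232 231 232 235 247 247 233 233 233 234
  233]
 [216 233 231 232 232 231 233 232 232 232 232 231 229 229 236 230 236 234
  228]
 [186 234 235 235 236 236 237 246 245 233 232 234 233 233 240 240 241 240
  230]
 [156 232 232 233 234 233 245 251 251 237 236 235 235 235 243 241 240 240
  218]
 [150 213 233 234 232 234 239 249 247 228 235 233 232 235 242 242 243 241
  180]
 [155 160 230 229 228 230 177 202 197 183 189 183 208 181 237 243 240 228
  168]
 [153 152 187 234 234 235 162 157 158 159 158 153 156 161 195 239 235 181
  170]
 [118 132 110 132 170 162 157 156 160 162 161 160 162 162 191 165 133 139
  144]
 [107 116 110 112 115 137 156 157 156 156 159 153 154 158 134 122 117 124
  115]]
(array([-1.134,  0.97 ,  0.08 ]), array([-0.001, -0.   , -0.002]))
```

>>> move_arm(motion=[{"offset": [-0.189,0.162,0],"turn": [0,0,0],"hand": 0.4},{"offset": [-0.189,0.162,0],"turn": [0,0,0],"hand": 0.4},{"offset": [-0.189,0.162,0],"turn": [0,0,0],"hand": 0.4},{"offset": [-0.189,0.162,0.08],"turn": [0,0,0],"hand": 0.4},{"offset": [-0.189,0.162,0],"turn": [0,0,0],"hand": 0.4},{"offset": [-0.189,0.162,0],"turn": [0,0,0],"hand": 0.4},{"offset": [0,0,0],"turn": [0,0,0],"hand": 0.4},{"offset": [0,0,0],"turn": [0,0,0],"hand": 0.4}])

```text
time_s: 48.18
position: [470.4, -370.2, 211.6]
tcp_rot: [-0.001, 0.993, 0.119, -0.0]
contact_force: [0.2, 0.5, 0.5]
grip_width: 0.404
grip_force: 0.0
```

```bash
python3 - <<'E'
from plant import bot
from h import *
s,a,g,i=snap(bot,'w22')
o=cv2.cvtColor(cv2.imread('pics/w15.png'),6);T=o[165:272,275:350]
M=cv2.matchTemplate(g[140:290,220:420],T,5);_,v,_,l=cv2.minMaxLoc(M);print('scoop shift',l[0]+220-275,l[1]+140-165,v)
d=cv2.absdiff(o,g);d[272:]=0;m=(d>60).astype('uint8');n,L,st,ce=cv2.connectedComponentsWithStats(m);print([(st[k].tolist()) for k in range(1,n) if st[k,4]>20])
y=np.radians(-73)
print(go(s,(429.5+8*np.cos(np.radians(17)),-373+8*np.sin(np.radians(17)),s['position'][2]),(np.cos(y),np.sin(y),0)))
E
```

```text
t 48.17 p [ 470.4 -370.2  211.6] yaw(tool y) deg -76.3 z [-0.001  0.001 -1.   ] w 0.404 F [0.2 0.5 0.5] q [-0.    0.57  0.89  1.91 -0.55  0.93 -0.17]
scoop shift 0 1 0.9917616844177246
[[280, 103, 15, 16, 187], [327, 110, 15, 15, 186], [19, 132, 66, 57, 181], [91, 212, 48, 15, 86], [25, 238, 22, 5, 27]]
(array([-0.162, -0.037,  0.   ]), array([-0.002,  0.001, -0.074]))
```

>>> move_arm(motion=[{"offset": [-0.162,-0.037,0],"turn": [0,0,0],"hand": 0.95},{"offset": [0,0,0.1],"turn": [0,0,-0.074],"hand": 0.95},{"offset": [0,0,0.2],"turn": [0,0,0],"hand": 0.95},{"offset": [0,0,0.2],"turn": [0,0,0],"hand": 0.95},{"offset": [0,0,0.2],"turn": [0,0,0],"hand": 0.95},{"offset": [0,0,0],"turn": [0,0,0],"hand": 0.95}])

```text
time_s: 48.98
position: [436.8, -368.9, 70.0]
tcp_rot: [-0.002, 0.989, 0.149, -0.002]
contact_force: [-0.1, -0.7, 0.7]
grip_width: 0.94
grip_force: 0.0
```

```bash
python3 - <<'E'
from plant import bot
from h import *
s,a,g,i=snap(bot,'w23')
c=np.array([429.5,-373]);L=np.array([np.cos(np.radians(-163)),np.sin(np.radians(-163))]);W=np.array([-L[1],L[0]])
print('pred back corners',proj(i,(*(c-48*L+31*W),50)).round(),proj(i,(*(c-48*L-31*W),50)).round(),'mid',proj(i,(*(c),50)).round())
hsv=cv2.cvtColor(a,40);u=proj(i,(*(c-30*L),50));r=int(u[1])
for rr in(r,r+15):
    row=hsv[rr,:,1]; print(rr,''.join('#' if v<90 else '.' for v in row[200:440:2]))
print('fingers',s['grip_width'])
E
```

```text
t 48.98 p [ 436.8 -368.9   70. ] yaw(tool y) deg -72.9 z [-0.004  0.003 -1.   ] w 0.94 F [-0.1 -0.7  0.7] q [ 0.17  0.69  0.67  2.08 -0.74  0.63  0.09]
pred back corners [371. 161.] [270. 161.] mid [320. 235.]
189 .....................................##################################################.................................
204 .....................................##################################################.................................
fingers 0.9400987011934381
```

>>> move_arm(motion=[{"offset": [0,0.012,0.1],"turn": [0,0,0],"hand": 0.95},{"offset": [0,0,0.15],"turn": [0,0,0],"hand": 0.95},{"offset": [0,0,0.12],"turn": [0,0,0],"hand": 0.95},{"offset": [0,0,0.05],"turn": [0,0,0],"hand": 0.95},{"offset": [0,0,0],"turn": [0,0,0],"hand": 0.95},{"offset": [0,0,0],"turn": [0,0,0],"hand": 0},{"offset": [0,0,0],"turn": [0,0,0],"hand": 0},{"offset": [0,0,0],"turn": [0,0,0],"hand": 0},{"offset": [0,0,0],"turn": [0,0,0],"hand": 0},{"offset": [0,0,0],"turn": [0,0,0],"hand": 0},{"offset": [0,0,-0.03],"turn": [0,0,0],"hand": 0},{"offset": [0,0,-0.1],"turn": [0,0,0],"hand": 0}], grip_force=20)

```text
time_s: 50.52
position: [437.2, -373.3, 14.1]
tcp_rot: [-0.0, 0.989, 0.148, -0.001]
contact_force: [1.1, -0.2, -2.2]
grip_width: 0.665
grip_force: 20.0
```

```bash
python3 - <<'E'
from plant import bot
from h import *
state(bot)
E
```

```text
t 50.52 p [ 437.2 -373.3   14.1] yaw(tool y) deg -73.0 z [-0.001  0.001 -1.   ] w 0.665 F [ 1.1 -0.2 -2.2] q [ 0.24  0.76  0.57  2.1  -0.84  0.52  0.17]
```

>>> move_arm(motion=[{"offset": [0,0,-0.15],"turn": [0,0,0],"hand": 0},{"offset": [0,0,-0.2],"turn": [0,0,0],"hand": 0},{"offset": [0,0,-0.2],"turn": [0,0,0],"hand": 0},{"offset": [0,0,-0.2],"turn": [0,0,0],"hand": 0},{"offset": [0,0,-0.2],"turn": [0,0,0],"hand": 0},{"offset": [0,0,-0.15],"turn": [0,0,0],"hand": 0},{"offset": [0,0,-0.03],"turn": [0,0,0],"hand": 0},{"offset": [0,0,0],"turn": [0,0,-0.1],"hand": 0},{"offset": [0,0,0],"turn": [0,0,-0.15],"hand": 0},{"offset": [0,0,0],"turn": [0,0,-0.15],"hand": 0},{"offset": [0,0,0],"turn": [0,0,-0.15],"hand": 0},{"offset": [0,0,0],"turn": [0,0,-0.15],"hand": 0}])

```text
time_s: 52.02
position: [437.2, -372.9, 239.0]
tcp_rot: [-0.001, 0.911, 0.413, -0.0]
contact_force: [-0.9, -0.3, -2.3]
grip_width: 0.668
grip_force: 20.0
```

>>> move_arm(motion=[{"offset": [0,0,0],"turn": [0,0,-0.15],"hand": 0},{"offset": [0,0,0],"turn": [0,0,-0.15],"hand": 0},{"offset": [0,0,0],"turn": [0,0,-0.15],"hand": 0},{"offset": [0,0,0],"turn": [0,0,-0.15],"hand": 0},{"offset": [0,0,0],"turn": [0,0,-0.15],"hand": 0},{"offset": [0,0,0],"turn": [0,0,-0.15],"hand": 0},{"offset": [0,0,0],"turn": [0,0,-0.15],"hand": 0},{"offset": [0,0,0],"turn": [0,0,-0.054],"hand": 0},{"offset": [0,0,0],"turn": [0,0,0],"hand": 0}])

```text
time_s: 53.15
position: [437.4, -373.4, 239.7]
tcp_rot: [-0.0, 0.655, 0.755, 0.0]
contact_force: [0.1, -0.3, -2.2]
grip_width: 0.664
grip_force: 20.0
```

```bash
python3 - <<'E'
from plant import bot
from h import *
s=state(bot)
print(go(s,(645,-30,240),(.99,.143,0)))
E
```

```text
t 53.15 p [ 437.4 -373.4  239.7] yaw(tool y) deg 8.1 z [-0.001  0.001 -1.   ] w 0.664 F [ 0.1 -0.3 -2.2] q [ 0.25  0.4   0.5   1.92 -0.25  0.88  1.02]
(array([ 1.554e+00,  1.269e+00, -1.000e-03]), array([-0.001, -0.001, -0.003]))
```

>>> move_arm(motion=[{"offset": [0.071,0.058,0],"turn": [0,0,0],"hand": 0},{"offset": [0.141,0.115,0],"turn": [0,0,0],"hand": 0},{"offset": [0.141,0.115,0],"turn": [0,0,0],"hand": 0},{"offset": [0.141,0.115,0],"turn": [0,0,0],"hand": 0},{"offset": [0.141,0.115,0],"turn": [0,0,0],"hand": 0},{"offset": [0.141,0.115,0],"turn": [0,0,0],"hand": 0},{"offset": [0.141,0.115,0],"turn": [0,0,0],"hand": 0},{"offset": [0.141,0.115,0],"turn": [0,0,0],"hand": 0},{"offset": [0.141,0.115,0],"turn": [0,0,0],"hand": 0},{"offset": [0.141,0.115,0],"turn": [0,0,0],"hand": 0},{"offset": [0.141,0.115,0],"turn": [0,0,0],"hand": 0},{"offset": [0.071,0.058,0],"turn": [0,0,0],"hand": 0}])

```text
time_s: 54.65
position: [644.8, -26.4, 239.8]
tcp_rot: [-0.0, 0.654, 0.757, 0.0]
contact_force: [0.3, -0.7, -2.0]
grip_width: 0.663
grip_force: 20.0
```

>>> move_arm(motion=[{"offset": [0,0,0],"turn": [0,0,0],"hand": 0},{"offset": [0,0,0],"turn": [0,0.06,0],"hand": 0},{"offset": [0,0,0],"turn": [0,0.12,0],"hand": 0},{"offset": [0,0,0],"turn": [0,0.12,0],"hand": 0},{"offset": [0,0,0],"turn": [0,0.12,0],"hand": 0},{"offset": [0,0,0],"turn": [0,0.06,0],"hand": 0},{"offset": [0,0,0],"turn": [0,0,0],"hand": 0}])

```text
time_s: 55.52
position: [643.7, -32.3, 239.9]
tcp_rot: [-0.141, 0.645, 0.741, 0.122]
contact_force: [-0.1, -0.4, -1.5]
grip_width: 0.666
grip_force: 20.0
```

```bash
python3 - <<'E'
from plant import bot
from h import *
s=state(bot);m=rot(s).as_matrix()
print('lip est',(s['position']+m@[-72,0,-55]).round(1))
t=bot.read_camera('top')[:,:,::-1];cv2.imwrite('pics/t24.png',t)
E
```

```text
t 55.52 p [643.7 -32.3 239.9] yaw(tool y) deg 8.0 z [-0.052  0.363 -0.93 ] w 0.666 F [-0.1 -0.4 -1.5] q [-0.03  0.54  0.3   1.7  -0.56  1.14  0.67]
lip est [ 655.9 -118.6  264.6]
```

>>> move_arm(motion=[{"offset": [0,0,0.02],"turn": [0,0.08,0],"hand": 0},{"offset": [0,0,0.02],"turn": [0,0.1,0],"hand": 0},{"offset": [0,0,0],"turn": [0,0.1,0],"hand": 0},{"offset": [0,0,0],"turn": [0,0.1,0],"hand": 0},{"offset": [0,0,0],"turn": [0,0.1,0],"hand": 0},{"offset": [0,0,0],"turn": [0,0.08,0],"hand": 0},{"offset": [0,0,0],"turn": [0,0.08,0],"hand": 0},{"offset": [0,0,0],"turn": [0,0.08,0],"hand": 0},{"offset": [0,0,0],"turn": [0,0.08,0],"hand": 0},{"offset": [0,0,0],"turn": [0,0.05,0],"hand": 0},{"offset": [0,0,0],"turn": [0,0,0],"hand": 0},{"offset": [0,0,0],"turn": [0,0,0],"hand": 0}])

```text
time_s: 57.08
position: [643.9, -26.5, 233.4]
tcp_rot: [-0.377, 0.567, 0.656, 0.326]
contact_force: [-0.0, -0.0, -0.7]
grip_width: 0.67
grip_force: 20.0
```

```bash
python3 - <<'E'
from plant import bot
from h import *
s=state(bot);m=rot(s).as_matrix()
print('lip est',(s['position']+m@[-72,0,-55]).round(1),'tilt',np.degrees(np.arccos(-m[2,2])))
E
```

```text
t 57.08 p [643.9 -26.5 233.4] yaw(tool y) deg 8.2 z [-0.124  0.855 -0.503] w 0.67 F [-0.  -0.  -0.7] q [ 0.33  0.8   0.09  1.59 -0.88  1.54  0.97]
lip est [ 655.9 -109.4  198.9] tilt 59.78015360597009
```

>>> move_arm(motion=[{"offset": [0,0,0],"turn": [0,0.06,0],"hand": 0},{"offset": [0,0,0],"turn": [0,0.04,0],"hand": 0},{"offset": [0,0,0],"turn": [0,0,0],"hand": 0},{"offset": [0,0,0],"turn": [0,0,0],"hand": 0},{"offset": [0,0,0],"turn": [0,0,0],"hand": 0},{"offset": [0,0,0],"turn": [0,0,0],"hand": 0},{"offset": [0,0,0],"turn": [0,0,0],"hand": 0}])

```text
time_s: 57.95
position: [643.8, -27.0, 233.2]
tcp_rot: [-0.402, 0.554, 0.64, 0.349]
contact_force: [-0.4, 0.2, -1.4]
grip_width: 0.664
grip_force: 20.0
```

>>> move_arm(motion=[{"offset": [0,0,0],"turn": [0,-0.15,0],"hand": 0},{"offset": [0,0,0],"turn": [0,-0.2,0],"hand": 0},{"offset": [0,0,0],"turn": [0,-0.2,0],"hand": 0},{"offset": [0,0,0],"turn": [0,-0.2,0],"hand": 0},{"offset": [0,0,0],"turn": [0,-0.2,0],"hand": 0},{"offset": [0,0,0],"turn": [0,-0.2,0],"hand": 0},{"offset": [0,0,0],"turn": [0,-0.2,0],"hand": 0},{"offset": [0,0,0],"turn": [0,-0.05,0],"hand": 0},{"offset": [0,0,0],"turn": [0,0,0],"hand": 0},{"offset": [0,0,0],"turn": [0,0,0],"hand": 0}])

```text
time_s: 59.2
position: [643.5, -29.0, 232.8]
tcp_rot: [-0.009, 0.656, 0.755, 0.008]
contact_force: [-0.7, -0.3, -1.7]
grip_width: 0.666
grip_force: 20.0
```

```bash
python3 - <<'E'
from plant import bot
from h import *
F=[]
s=state(bot)
t=bot.read_camera('top')[:,:,::-1];cv2.imwrite('pics/t25.png',t);j=bot.camera_info('top')
s2,a,g,i=snap(bot,'w25')
u=proj(i,s['position']+[0,0,43+23]).astype(int);print(u)
print(g[int(u[1])-60:int(u[1])+60:8,u[0]-50:u[0]+51:5])
print(go(s,(437.4,-373,240),(.99,.143,0)))
E
```

```text
t 59.2 p [643.5 -29.  232.8] yaw(tool y) deg 8.0 z [-0.004  0.024 -1.   ] w 0.666 F [-0.7 -0.3 -1.7] q [-0.33  0.49  0.45  1.77 -0.29  0.95  0.39]
t 59.25 p [643.5 -29.3 232.8] yaw(tool y) deg 8.0 z [-0.004  0.024 -1.   ] w 0.667 F [ 0.7  0.5 -1.5] q [-0.33  0.49  0.45  1.77 -0.29  0.95  0.39]
[319 288]
[[239 239 201 200 229 235 240 220 199 217 231 240 239 197 199 181 176 178
  177 174 176]
 [177 179 178 177 177 177 179 180 183 179 182 179 180 180 176 176 177 177
  177 176 177]
 [175 177 212 240 241 237 233 225 242 241 240 238 220 243 224 177 178 175
  177 178 176]
 [176 177 178 180 177 179 177 179 176 179 182 178 176 178 177 182 175 177
  175 181 173]
 [174 175 177 175 176 174 177 176 179 177 179 180 175 176 175 177 178 176
  175 175 169]
 [171 174 174 177 174 177 176 178 178 179 227 241 243 241 241 175 193 177
  182 189 167]
 [170 177 177 172 179 173 174 172 178 177 177 242 242 241 232 176 175 176
  174 173 162]
 [178 176 176 177 176 172 176 176 177 179 190 242 242 242 238 197 198 198
  197 194 150]
 [173 196 194 197 196 196 195 194 195 195 194 203 241 242 238 192 195 194
  196 190 145]
 [ 70  65  48  48  69  70  70  70  74  73  76  74  75  75  72  74  74  57
   67  73  71]
 [ 84  84  87  86  86  85  89  88  90  86  90  84  85  90  90  89  88  88
   89  90  87]
 [ 95  97  97  95  96  98 102 101  97 102  98  99  96  99 100 100 100  98
  101 100  99]
 [100  99  98  96  97  98  99  98  99  99 100 101 100 100 100 100  99 105
  100 102 102]
 [159 159 157 159 159 159 157 157 158 160 160 157 156 160 159 156 159 159
  157 158 147]
 [180 181 177 180 179 179 180 179 180 181 181 182 178 180 178 178 183 178
  180 182 166]]
(array([-1.558, -1.261, -0.073]), array([-0.001, -0.031, -0.004]))
```

```bash
python3 - <<'E'
from plant import bot
from h import *
F=[]
for k in range(24):
    F.append(bot.sense()['contact_force'][2]); t=bot.read_camera('top')
print(np.mean(F),np.std(F)/5)
a=cv2.imread('pics/w25.png');g=cv2.cvtColor(a,6)
c=cv2.HoughCircles(cv2.resize(g[170:330,250:390],None,fx=3,fy=3),3,1,30,param1=60,param2=22,minRadius=24,maxRadius=60);print([] if c is None else (c[0]/3+[250,170,0]).round())
t=t[:,:,::-1];cv2.imwrite('pics/t26.png',t);g=cv2.cvtColor(t,6);print(g[165:192:2,334:362:2])
print(cv2.cvtColor(cv2.imread('pics/t13.png'),6)[165:192:2,334:362:2])
E
```

```text
-1.398745883589023 0.10563195229695159
[]
[[255 255 255 184 187 192 189 191 194 195 198 203 195 178]
 [255 255 255 187 192 192 195 197 196 198 199 198 200 185]
 [255 255 255 192 188 189 191 194 197 199 199 200 203 203]
 [255 255 255 205 211 245 229 208 195 196 202 203 203 204]
 [228 233 255 250 248 255 255 255 239 199 200 203 204 205]
 [229 230 227 254 255 243 239 255 255 231 195 198 202 203]
 [232 232 230 251 255 255 254 255 254 255 206 199 201 199]
 [226 198 205 219 218 242 255 254 254 255 217 201 199 199]
 [154 175 224 239 199 203 255 254 255 253 219 198 202 200]
 [144 162 207 202 215 203 255 249 255 255 204 202 198 201]
 [146 145 191 207 243 201 255 251 255 244 199 203 201 196]
 [132 144 142 188 204 200 255 255 195 186 207 203 202 210]
 [146 142 142 138 145 151 220 207 200 200 180 182 186 245]
 [170 144 140 141 137 134 133 135 134 132 133 141 179  92]]
[[183 185 183 186 186 188 188 187 189 195 197 197 194 174]
 [182 183 184 188 187 189 194 192 193 195 197 196 195 184]
 [181 186 183 186 185 185 189 193 196 197 199 200 199 203]
 [179 181 180 182 212 230 226 208 193 195 198 201 201 200]
 [182 181 199 250 255 255 255 255 237 195 198 201 201 200]
 [178 181 255 255 254 254 254 254 255 230 194 196 199 201]
 [178 238 255 254 254 254 254 254 254 255 205 198 197 200]
 [178 255 255 254 254 254 254 254 254 255 215 201 198 199]
 [176 255 254 254 254 254 254 254 254 255 217 197 199 200]
 [178 226 255 254 254 254 254 254 254 255 208 201 196 197]
 [183 182 255 255 254 254 254 254 255 236 202 199 200 196]
 [182 182 193 255 255 255 255 255 233 195 200 201 201 210]
 [184 189 184 188 215 220 231 205 196 196 200 199 204 243]
 [227 194 187 191 189 187 191 192 195 192 196 216 251  95]]
```

>>> move_arm(motion=[{"offset": [0,0,0],"turn": [0,-0.031,0],"hand": 0},{"offset": [-0.218,-0.157,0],"turn": [0,0,0],"hand": 0},{"offset": [-0.218,-0.157,0],"turn": [0,0,0],"hand": 0},{"offset": [-0.218,-0.157,0],"turn": [0,0,0],"hand": 0},{"offset": [-0.218,-0.157,0],"turn": [0,0,0],"hand": 0},{"offset": [-0.218,-0.157,0],"turn": [0,0,0],"hand": 0},{"offset": [-0.218,-0.157,0],"turn": [0,0,0],"hand": 0},{"offset": [-0.218,-0.157,0],"turn": [0,0,0],"hand": 0},{"offset": [0,0,0.25],"turn": [0,0,0],"hand": 0},{"offset": [0,0,0.25],"turn": [0,0,0],"hand": 0},{"offset": [0,0,0.25],"turn": [0,0,0],"hand": 0},{"offset": [0,0,0.25],"turn": [0,0,0],"hand": 0}])

```text
time_s: 62.0
position: [470.2, -360.5, 31.9]
tcp_rot: [0.001, 0.654, 0.756, -0.001]
contact_force: [0.8, 0.1, -1.2]
grip_width: 0.667
grip_force: 20.0
```

```bash
python3 - <<'E'
from plant import bot
from h import *
s=state(bot)
print(go(s,(470,-362,-10),(.99,.143,0)))
E
```

```text
t 62.0 p [ 470.2 -360.5   31.9] yaw(tool y) deg 8.2 z [ 0.    -0.002 -1.   ] w 0.667 F [ 0.8  0.1 -1.2] q [ 0.35  0.69  0.31  2.04 -0.44  0.47  1.13]
(array([-0.007, -0.002,  0.209]), array([0.   , 0.002, 0.   ]))
```

>>> move_arm(motion=[{"offset": [0,0,0.15],"turn": [0,0,0],"hand": 0},{"offset": [0,0,0.05],"turn": [0,0,0],"hand": 0},{"offset": [0,0,0.013],"turn": [0,0,0],"hand": 0},{"offset": [0,0,0],"turn": [0,0,0],"hand": 0}])

```text
time_s: 62.5
position: [470.4, -361.1, -8.3]
tcp_rot: [0.001, 0.655, 0.756, -0.0]
contact_force: [0.1, -0.6, -0.9]
grip_width: 0.661
grip_force: 20.0
```

>>> move_arm(motion=[{"offset": [0,0,0],"turn": [0,0,0],"hand": 0.95},{"offset": [0,0,0],"turn": [0,0,0],"hand": 0.95},{"offset": [0,0,0],"turn": [0,0,0],"hand": 0.95},{"offset": [0,0,-0.2],"turn": [0,0,0],"hand": 0.95},{"offset": [0,0,-0.25],"turn": [0,0,0],"hand": 0.95},{"offset": [0,0,-0.25],"turn": [0,0,0],"hand": 0.5},{"offset": [0,0,-0.25],"turn": [0,0,0],"hand": 0.3},{"offset": [0,0,-0.2],"turn": [0,0,0],"hand": 0.3},{"offset": [0,0,0],"turn": [0,0,0],"hand": 0.3},{"offset": [0,0,0],"turn": [0,0,0],"hand": 0.3}])

```text
time_s: 63.75
position: [469.4, -360.0, 220.1]
tcp_rot: [0.0, 0.655, 0.756, -0.0]
contact_force: [-0.1, 0.2, -0.4]
grip_width: 0.463
grip_force: 0.0
```

```bash
python3 - <<'E'
from plant import bot
from h import *
s,a,g,i=snap(bot,'w27')
hsv=cv2.cvtColor(a,40)
blue=((hsv[:,:,0]>95)&(hsv[:,:,0]<125)&(hsv[:,:,1]>120)).astype('uint8')
hull=cv2.convexHull(np.argwhere(blue[:290])[:,::-1]);M=np.zeros_like(blue);cv2.fillConvexPoly(M,hull,1)
n=((hsv[:,:,1]<90)&(M>0)&(a.max(2)>90)).astype('uint8')
k,l,st,ce=cv2.connectedComponentsWithStats(n)
for q in range(1,k):
    if st[q,4]>40:print(st[q],ce[q].round(),ray(i,ce[q],20).round())
# scoop interior
b=max(range(1,k),key=lambda q:st[q,4] if 100<ce[q][1]<260 else 0);x,y,w,h=st[b,:4];print(g[y:y+h:6,x:x+w:6])
print(go(s,(590,-200,215),(.99,.143,0)))
E
```

```text
t 63.75 p [ 469.4 -360.   220.1] yaw(tool y) deg 8.2 z [-0. -0. -1.] w 0.463 F [-0.1  0.2 -0.4] q [ 0.21  0.44  0.5   1.91 -0.28  0.86  1.  ]
[ 289  139   62  103 6065] [319. 189.] [ 472. -377.   20.]
[ 481  166   81   77 1425] [521. 203.] [ 707. -360.   20.]
[598 184  29  31 521] [610. 198.] [ 809. -339.   20.]
[230 235  45  34 888] [254. 253.] [ 404. -467.   20.]
[ 364  236   48   40 1116] [385. 257.] [ 564. -449.   20.]
[[138 167 169 170 167 170 169 173 171 167 153]
 [195 238 247 248 248 247 248 248 248 245 251]
 [185 217 254 254 254 254 254 254 241 234 250]
 [175 217 254 254 254 254 254 254 250 211 246]
 [163 218 254 254 254 254 254 254 244 214 248]
 [150 212 254 254 254 254 254 254 248 210 245]
 [150 215 254 254 254 254 254 254 252 207 245]
 [141 202 254 254 254 254 254 254 247 214 232]
 [132 201 254 254 254 254 254 254 248 199 230]
 [120 166 243 243 253 254 253 248 242 190 190]
 [116 159 228 227 229 231 228 229 228 183 183]
 [111 170 227 227 227 229 227 229 228 186 177]
 [108 186 225 226 226 231 226 228 227 193 150]
 [103 184 228 226 227 254 227 226 226 200 157]
 [101 182 224 226 227 254 227 228 227 204 155]
 [103 183 227 226 225 254 224 225 226 206 161]
 [ 95 182 224 226 224 254 226 226 224 215 151]
 [ 97 180 183 186 194 213 186 186 185 193 134]]
(array([0.706, 0.711, 0.025]), array([-0.,  0., -0.]))
```

>>> move_arm(motion=[{"offset": [0,0,0],"turn": [0,0,0.222],"hand": 0},{"offset": [0,0,0],"turn": [0,0,0.222],"hand": 0},{"offset": [0,0,0],"turn": [0,0,0.222],"hand": 0},{"offset": [0,0,0],"turn": [0,0,0.222],"hand": 0},{"offset": [0,0,0],"turn": [0,0,0.222],"hand": 0},{"offset": [0,0,0],"turn": [0,0,0.222],"hand": 0},{"offset": [0,0,0],"turn": [0,0,0.222],"hand": 0},{"offset": [0,0,0],"turn": [0,0,0.222],"hand": 0},{"offset": [0,0,0],"turn": [0,0,0.222],"hand": 0},{"offset": [0,0,0],"turn": [0,0,0],"hand": 0}])

```text
time_s: 65.05
position: [469.2, -360.0, 219.1]
tcp_rot: [0.0, 0.997, 0.073, -0.001]
contact_force: [-0.4, 0.5, -0.6]
grip_width: 0.006
grip_force: 0.0
```

>>> move_arm(motion=[{"offset": [0.172,-0.18,0],"turn": [0,0,0],"hand": 0},{"offset": [0.172,-0.18,0],"turn": [0,0,0],"hand": 0},{"offset": [0.172,-0.18,0],"turn": [0,0,0],"hand": 0},{"offset": [0,0,0.15],"turn": [0,0,0],"hand": 0},{"offset": [0,0,0.15],"turn": [0,0,0],"hand": 0},{"offset": [0,0,0],"turn": [0,0,0],"hand": 0},{"offset": [0,0,0],"turn": [0,0,0],"hand": 0}])

```text
time_s: 65.92
position: [556.2, -239.6, 161.2]
tcp_rot: [0.001, 0.997, 0.073, 0.0]
contact_force: [0.5, -0.7, -0.3]
grip_width: 0.008
grip_force: 0.0
```

```bash
python3 - <<'E'
from plant import bot
from h import *
s,a,g,i=snap(bot,'w28')
print(go(s,(556,-239,62),(.143,-.99,0)))
hsv=cv2.cvtColor(a,40);m=(((hsv[:,:,0]<8)|(hsv[:,:,0]>172))&(hsv[:,:,1]>170)&(hsv[:,:,2]>100)).astype('uint8');m[:,:150]&=1
k,l,st,ce=cv2.connectedComponentsWithStats(m)
for q in range(1,k):
    if st[q,4]>200:
        ys,xs=np.nonzero(l==q);W=np.array([ray(i,(x,y),104)[:2] for x,y in list(zip(xs,ys))[::5]]);c=W.mean(0);v=np.linalg.svd(W-c)[2][0];print(st[q],c.round(1),v.round(3),np.degrees(np.arctan2(v[1],v[0])),W[W[:,0].argmin()])
E
```

```text
t 65.92 p [ 556.2 -239.6  161.2] yaw(tool y) deg -81.7 z [ 0.    -0.001 -1.   ] w 0.008 F [ 0.5 -0.7 -0.3] q [-0.26  0.66  0.91  1.95 -0.68  0.88 -0.4 ]
(array([-0.001, -0.004,  0.496]), array([ 0.002, -0.   ,  0.002]))
[ 199  156   78   98 2094] [ 551.5 -178.8] [-0.748 -0.664] -138.41407161960424 [ 514.55671008 -205.59545172]
```

>>> move_arm(motion=[{"offset": [0,0,0.2],"turn": [0,0,0],"hand": 0},{"offset": [0,0,0.2],"turn": [0,0,0],"hand": 0},{"offset": [0,0,0.096],"turn": [0,0,0],"hand": 0},{"offset": [0,0,0],"turn": [0,0,0],"hand": 0},{"offset": [-0.025,-0.045,0],"turn": [0,0,0],"hand": 0},{"offset": [-0.025,-0.045,0],"turn": [0,0,0],"hand": 0},{"offset": [-0.025,-0.045,0],"turn": [0,0,0],"hand": 0},{"offset": [-0.025,-0.045,0],"turn": [0,0,0],"hand": 0},{"offset": [-0.025,-0.045,0],"turn": [0,0,0],"hand": 0},{"offset": [-0.025,-0.045,0],"turn": [0,0,0],"hand": 0},{"offset": [-0.025,-0.045,0],"turn": [0,0,0],"hand": 0},{"offset": [-0.02,-0.045,0],"turn": [0,0,0],"hand": 0}])

```text
time_s: 67.47
position: [506.8, -172.7, 61.3]
tcp_rot: [0.0, 0.997, 0.072, -0.0]
contact_force: [1.2, -1.5, 0.6]
grip_width: 0.003
grip_force: 0.7
```

>>> move_arm(motion=[{"offset": [0,-0.045,0],"turn": [0,0,0],"hand": 0},{"offset": [0,-0.045,0],"turn": [0,0,0],"hand": 0},{"offset": [0,-0.045,0],"turn": [0,0,0],"hand": 0},{"offset": [0,-0.045,0],"turn": [0,0,0],"hand": 0},{"offset": [0,-0.045,0],"turn": [0,0,0],"hand": 0},{"offset": [0,-0.03,0],"turn": [0,0,0],"hand": 0},{"offset": [0,0,0],"turn": [0,0,0],"hand": 0}])

```text
time_s: 68.35
position: [499.7, -121.9, 61.2]
tcp_rot: [-0.0, 0.997, 0.073, -0.0]
contact_force: [-0.1, -0.4, 0.4]
grip_width: -0.001
grip_force: 0.0
```

>>> move_arm(motion=[{"offset": [0,-0.02,0],"turn": [0,0,0],"hand": 0},{"offset": [0,0,0],"turn": [0,0,0],"hand": 0}])

```text
time_s: 68.6
position: [499.3, -118.7, 61.2]
tcp_rot: [0.0, 0.997, 0.072, -0.0]
contact_force: [0.1, -0.7, 0.1]
grip_width: 0.008
grip_force: 0.2
```

>>> move_arm(motion=[{"offset": [0,-0.02,0],"turn": [0,0,0],"hand": 0},{"offset": [0,0,0],"turn": [0,0,0],"hand": 0}])

```text
time_s: 68.85
position: [498.7, -114.6, 61.2]
tcp_rot: [0.0, 0.997, 0.072, -0.0]
contact_force: [-0.4, -0.7, 0.3]
grip_width: 0.004
grip_force: 0.3
```

>>> move_arm(motion=[{"offset": [0.01,-0.02,0],"turn": [0,0,0],"hand": 0},{"offset": [0,0,0],"turn": [0,0,0],"hand": 0}])

```text
time_s: 69.1
position: [500.3, -110.1, 61.2]
tcp_rot: [0.0, 0.997, 0.072, 0.0]
contact_force: [-0.5, -0.2, 1.2]
grip_width: 0.005
grip_force: 0.1
```

>>> move_arm(motion=[{"offset": [0.01,-0.02,0],"turn": [0,0,0],"hand": 0},{"offset": [0,0,0],"turn": [0,0,0],"hand": 0}])

```text
time_s: 69.35
position: [501.7, -105.9, 61.2]
tcp_rot: [0.0, 0.997, 0.073, 0.0]
contact_force: [-0.1, 0.4, 0.7]
grip_width: 0.005
grip_force: 0.1
```

>>> move_arm(motion=[{"offset": [0.01,-0.02,0],"turn": [0,0,0],"hand": 0},{"offset": [0,0,0],"turn": [0,0,0],"hand": 0}])

```text
time_s: 69.6
position: [502.7, -103.3, 61.3]
tcp_rot: [0.001, 0.997, 0.072, -0.0]
contact_force: [-1.9, -5.7, 0.3]
grip_width: 0.006
grip_force: 2.6
```

```bash
python3 - <<'E'
from plant import bot
from h import *
s=state(bot)
E
```

```text
t 69.6 p [ 502.7 -103.3   61.3] yaw(tool y) deg -81.8 z [ 0.    -0.003 -1.   ] w 0.006 F [-1.9 -5.7  0.3] q [-0.4   0.69  0.75  2.22 -0.91  0.58 -0.37]
```

One more push confirms the stop; then back off, lift, and look at the lever, funnel and tray numerically.

>>> move_arm(motion=[{"offset": [0,-0.02,0],"turn": [0,0,0],"hand": 0},{"offset": [0,0,0],"turn": [0,0,0],"hand": 0}])

```text
time_s: 69.85
position: [502.9, -102.7, 61.7]
tcp_rot: [0.004, 0.998, 0.07, 0.001]
contact_force: [-1.1, -14.5, -3.9]
grip_width: 0.006
grip_force: 6.5
```

>>> move_arm(motion=[{"offset": [-0.05,0.1,0],"turn": [0,0,0],"hand": 0},{"offset": [0,0,-0.25],"turn": [0,0,0],"hand": 0},{"offset": [0,0,-0.25],"turn": [0,0,0],"hand": 0},{"offset": [0,0,-0.25],"turn": [0,0,0],"hand": 0},{"offset": [0.25,0,-0.12],"turn": [0,0,0],"hand": 0},{"offset": [0.25,0,0],"turn": [0,0,0],"hand": 0},{"offset": [0.1,0,0],"turn": [0,0,0],"hand": 0},{"offset": [0,0,0],"turn": [0,0,0],"hand": 0},{"offset": [0,0,0],"turn": [0,0,0],"hand": 0}])

```text
time_s: 70.97
position: [612.8, -102.3, 235.1]
tcp_rot: [0.0, 0.997, 0.072, -0.0]
contact_force: [-0.3, -0.4, 0.1]
grip_width: 0.004
grip_force: 0.0
```

```bash
python3 - <<'E'
from plant import bot
from h import *
s,a,g,i=snap(bot,'w29')
t=bot.read_camera('top')[:,:,::-1];cv2.imwrite('pics/t29.png',t);j=bot.camera_info('top')
m=((t[:,:,2]>150)&(t[:,:,1]<90)&(t[:,:,0]<90)).astype('uint8');m[:,:320]=0;m[:,380:]=0;m[:185]=0;m[260:]=0
ys,xs=np.nonzero(m);W=np.array([ray(j,p,100)[:2] for p in zip(xs,ys)])
if len(W)>5:
    ce=W.mean(0);v=np.linalg.svd(W-ce)[2][0];print('lever',len(W),ce,np.degrees(np.arctan2(*v[::-1])))
u=proj(i,(659,-128,112));print('outlet px',u.round());x,y=u.astype(int)
print(g[y-32:y+36:4,x-44:x+45:4])
E
```

```text
t 70.97 p [ 612.8 -102.3  235.1] yaw(tool y) deg -81.8 z [-0.001 -0.    -1.   ] w 0.004 F [-0.3 -0.4  0.1] q [-0.55  0.62  1.03  1.84 -0.62  1.04 -0.7 ]
lever 55 [ 543.63161334 -102.50567332] 151.18609749237874
outlet px [355. 142.]
[[143 142 142 146 142 143 147 143 145 170 220 229 232 215 182 152 149 153
  152 152 152 153 151]
 [143 141 144 145 144 143 140 194 240 242 241 241 242 240 240 238 212 150
  155 155 156 157 155]
 [147 144 144 144 140 155 239 242 242 243 242 241 242 241 240 239 239 234
  168 153 155 159 157]
 [146 147 142 142 153 243 245 246 246 245 245 245 245 244 244 243 242 243
  240 163 158 157 157]
 [142 146 146 145 239 245 244 245 245 245 243 244 243 243 241 242 241 241
  240 235 159 159 155]
 [147 146 148 208 244 244 243 244 242 244 243 243 243 242 241 242 241 241
  241 240 191 161 159]
 [148 147 146 243 245 245 245 244 243 244 244 243 242 242 241 240 241 239
  238 237 232 164 165]
 [149 143 177 246 245 246 246 245 245 245 245 244 244 243 243 243 243 241
  241 241 242 166 166]
 [150 155 209 244 244 244 244 245 244 244 244 243 243 243 242 243 241 242
  242 242 241 186 165]
 [151 148 229 242 242 242 243 241 242 242 242 242 242 242 241 242 241 240
  241 239 240 188 168]
 [153 149 226 239 240 239 238 240 240 239 239 240 239 239 238 236 236 237
  236 236 234 184 169]
 [153 152 221 239 241 239 241 240 240 240 239 239 239 239 240 239 239 239
  239 238 237 177 171]
 [152 155 192 244 243 244 243 242 243 242 242 241 242 241 240 241 239 239
  238 239 236 169 169]
 [152 157 163 241 242 242 242 242 242 242 242 242 242 241 242 241 242 240
  240 240 217 172 169]
 [153 152 150 230 241 242 241 240 241 242 242 242 241 240 234 237 232 231
  231 234 177 174 176]
 [147 144 148 165 230 231 235 236 232 232 236 236 231 231 230 230 231 230
  231 195 172 175 175]
 [145 149 152 154 170 231 234 233 233 233 233 232 234 229 231 230 228 230
  201 173 172 171 174]]
```

>>> move_arm(motion=[{"offset": [0,0,0],"turn": [0,0,-0.222],"hand": 0},{"offset": [0,0,0],"turn": [0,0,-0.222],"hand": 0},{"offset": [0,0,0],"turn": [0,0,-0.222],"hand": 0},{"offset": [0,0,0],"turn": [0,0,-0.222],"hand": 0},{"offset": [0,0,0],"turn": [0,0,-0.222],"hand": 0},{"offset": [0,0,0],"turn": [0,0,-0.222],"hand": 0},{"offset": [0,0,0],"turn": [0,0,-0.222],"hand": 0},{"offset": [0,0,0],"turn": [0,0,-0.222],"hand": 0},{"offset": [0,0,0],"turn": [0,0,-0.222],"hand": 0},{"offset": [0.23,0.095,0],"turn": [0,0,0],"hand": 0},{"offset": [0.23,0.095,0],"turn": [0,0,0],"hand": 0},{"offset": [0,0,0],"turn": [0,0,0],"hand": 0}])

```text
time_s: 72.58
position: [638.7, -0.7, 234.8]
tcp_rot: [-0.0, 0.653, 0.758, 0.0]
contact_force: [0.1, -0.2, -1.0]
grip_width: 0.006
grip_force: 0.0
```

```bash
python3 - <<'E'
from plant import bot
from h import *
s,a,g,i=snap(bot,'w30')
print(go(s,(637.5,-6,-1),(.99,.143,0)))
print('handle pred px',proj(i,(633,20.8,48)).round())
u=proj(i,(633,20.8,48)).astype(int);print(g[u[1]-30:u[1]+30:4,u[0]-28:u[0]+29:4])
E
```

```text
t 72.58 p [638.7  -0.7 234.8] yaw(tool y) deg 8.5 z [-0.     0.001 -1.   ] w 0.006 F [ 0.1 -0.2 -1. ] q [-0.45  0.5   0.56  1.79 -0.32  0.95  0.39]
(array([-0.026, -0.01 ,  1.179]), array([-0.   , -0.001,  0.007]))
handle pred px [318. 154.]
[[151 152 152 152 150 154 150 149 149 150 155 154 165 164 167]
 [152 152 151 151 151 150 150 149 153 150 151 155 165 164 162]
 [148 146 147 150 148 145 151 154 152 146 150 158 166 165 168]
 [146 152 151 150 147 149 145 151 152 149 155 164 169 167 165]
 [148 147 152 151 153 152 154 153 150 151 159 165 163 163 164]
 [150 151 152 151 149 151 168 166 157 156 152 160 165 165 166]
 [150 153 154 153 148 178 224 223 229 235 235 233 185 151 149]
 [149 152 151 153 152 131  45  45  44  43  38  61 176 164 161]
 [150 151 152 151 115  83  54  55  62  59  62  61 132 154 156]
 [147 150 153 153 109 107  47  50  48  47  51  53 138 158 162]
 [152 153 153 153 163 200 225 199 193 227 217 232 168 165 167]
 [162 166 164 164 164 225 239 238 242 239 239 240 170 168 165]
 [162 164 166 163 166 229 240 239 241 242 241 241 170 164 164]
 [161 165 167 168 167 229 239 239 240 240 240 239 168 169 168]
 [157 164 164 164 165 231 239 239 240 239 241 238 167 164 167]]
```

>>> move_arm(motion=[{"offset": [-0.03,-0.01,0.2],"turn": [0,0,0],"hand": 0},{"offset": [0,0,0.25],"turn": [0,0,0],"hand": 0},{"offset": [0,0,0.25],"turn": [0,0,0],"hand": 0},{"offset": [0,0,0.25],"turn": [0,0,0],"hand": 0},{"offset": [0,0,0.18],"turn": [0,0,0],"hand": 0},{"offset": [0,0,0.05],"turn": [0,0,0],"hand": 0},{"offset": [0,0,0],"turn": [0,0,0],"hand": 0},{"offset": [0.03,0,0],"turn": [0,0,0],"hand": 0},{"offset": [0.03,0,0],"turn": [0,0,0],"hand": 0},{"offset": [0.03,0,0],"turn": [0,0,0],"hand": 0},{"offset": [0.04,0,0],"turn": [0,0,0],"hand": 0},{"offset": [0.04,0,0],"turn": [0,0,0],"hand": 0}])

```text
time_s: 74.12
position: [633.0, 22.3, -0.6]
tcp_rot: [0.001, 0.655, 0.756, -0.0]
contact_force: [1.2, -2.0, 0.4]
grip_width: 0.005
grip_force: 0.7
```

>>> move_arm(motion=[{"offset": [0.05,0,0],"turn": [0,0,0],"hand": 0},{"offset": [0.05,0,0],"turn": [0,0,0],"hand": 0},{"offset": [0.05,0,0],"turn": [0,0,0],"hand": 0},{"offset": [0.05,0,0],"turn": [0,0,0],"hand": 0},{"offset": [0.05,0,0],"turn": [0,0,0],"hand": 0},{"offset": [0.05,0,0],"turn": [0,0,0],"hand": 0},{"offset": [0.05,0,0],"turn": [0,0,0],"hand": 0},{"offset": [0.05,0,0],"turn": [0,0,0],"hand": 0},{"offset": [0.04,0,0],"turn": [0,0,0],"hand": 0},{"offset": [0.03,0,0],"turn": [0,0,0],"hand": 0},{"offset": [0,0,0],"turn": [0,0,0],"hand": 0}])

```text
time_s: 75.5
position: [618.8, 115.7, -1.0]
tcp_rot: [-0.0, 0.654, 0.756, -0.0]
contact_force: [-0.3, -0.3, 0.3]
grip_width: 0.007
grip_force: 0.0
```

```bash
python3 - <<'E'
from plant import bot
from h import *
state(bot)
E
```

```text
t 75.5 p [618.8 115.7  -1. ] yaw(tool y) deg 8.2 z [-0.001 -0.    -1.   ] w 0.007 F [-0.3 -0.3  0.3] q [-0.51  0.78  0.37  1.97 -0.56  0.5   0.41]
```

Full out was at y=134; go there in small steps.

>>> move_arm(motion=[{"offset": [0.03,0,0],"turn": [0,0,0],"hand": 0},{"offset": [0.03,0,0],"turn": [0,0,0],"hand": 0},{"offset": [0.02,0,0],"turn": [0,0,0],"hand": 0},{"offset": [0.015,0,0],"turn": [0,0,0],"hand": 0},{"offset": [0,0,0],"turn": [0,0,0],"hand": 0}])

```text
time_s: 76.12
position: [616.6, 133.7, -0.9]
tcp_rot: [0.0, 0.655, 0.756, -0.0]
contact_force: [0.3, -1.1, -0.1]
grip_width: 0.004
grip_force: 0.6
```

>>> move_arm(motion=[{"offset": [-0.05,0,0],"turn": [0,0,0],"hand": 0},{"offset": [0,0,-0.25],"turn": [0,0,0],"hand": 0},{"offset": [0,0,-0.25],"turn": [0,0,0],"hand": 0},{"offset": [0,0,-0.25],"turn": [0,0,0],"hand": 0},{"offset": [-0.2,0,0],"turn": [0,0,0],"hand": 1},{"offset": [-0.2,0,0],"turn": [0,0,0],"hand": 1},{"offset": [-0.2,0,0],"turn": [0,0,0],"hand": 1},{"offset": [0,0,0],"turn": [0,0,0],"hand": 1},{"offset": [0,0,0],"turn": [0,0,0],"hand": 1},{"offset": [0,0,0],"turn": [0,0,0],"hand": 1}])

```text
time_s: 77.38
position: [634.9, 6.4, 148.9]
tcp_rot: [-0.0, 0.654, 0.756, -0.0]
contact_force: [-0.7, 0.9, 1.4]
grip_width: 0.604
grip_force: 0.0
```

```bash
python3 - <<'E'
from plant import bot
from h import *
s,a,g,i=snap(bot,'w31')
c=np.array([641.2,3.4]);u=proj(i,(*c,75));r=np.linalg.norm(proj(i,(641,36,75))-proj(i,(641,-30,75)))/2
x,q,n=ringfit(g,u,r-9,r+7,True);print('rim',u.round(1),r.round(1),x.round(1),q.round(1),n,ray(i,x,75).round(1))
y0,x0=int(u[1]),int(u[0]);print(g[y0-45:y0+46:4,x0-44:x0+45:4])
k=cv2.resize(g[y0-45:y0+45,x0-45:x0+45],None,fx=5,fy=5,interpolation=2)
C=cv2.HoughCircles(k,3,1,35,param1=60,param2=14,minRadius=38,maxRadius=62);print('beads?',0 if C is None else len(C[0]),None if C is None else (C[0]/5).round())
o=cv2.cvtColor(cv2.imread('pics/w12.png'),6)
print('ref empty');print(o[204-45:204+46:6,318-44:318+45:4])
print(go(s,(641.2,2.3,s['position'][2]),(.99,.143,0)))
E
```

```text
t 77.38 p [634.9   6.4 148.9] yaw(tool y) deg 8.3 z [-0. -0. -1.] w 0.604 F [-0.7  0.9  1.4] q [-0.45  0.59  0.54  1.88 -0.42  0.78  0.46]
rim [326.6 207.3] 40.0 [323.  210.2] 38.6 55 [6.387e+02 6.000e-01 7.500e+01]
[[144 233 235 229  77  89 224 224 149 126 110 123 155 206 239 238 192  68
  142 240 234 237 211]
 [136 236 236  98 112 215 116  98 101 103 105 108 105 108 117 208 235 200
   80 155 234 238 180]
 [136 234 132  77 195  91  99 102 100 113 127 128 110 114 109 110 196 237
  222  60 217 234 162]
 [151 225  55 159  90  95 129 219 231 229 206 201 211 227 200 117 110 200
  235 126  80 234 145]
 [146 137  71  95 113 225 218 161 191 232 236 224 136 148 163 219 196 111
  234 224  57 221 125]
 [138  80  98 130 222 203 153 170 196 181 196 191 151 220 200 160 162 214
  169 233  82 150 120]
 [122  48 126 215 229 237 164 222 234 228 185 238 167 207 229 159 129 162
  216 229 123  98 112]
 [ 97  56 219 192 236 236 182 232 240 235 198 232 237 189 185 154 147 148
  159 213 175  73 107]
 [102 172 164 198 227 234 168 219 233 225 180 183 170 164 199 182 156 158
  114 220 119  71 121]
 [116 216 1
[... 2438 characters left out ...]
161 152 149 151 129  93  87
   88  85 147 115 163]
 [162 225  85  77  81  81  84  82  95 127 128 130 118  95  85  89  87  88
   86 106 159 109 159]
 [146 152 144  81  81  85  85 100 101 101 101  96  92  89  87  90  87  90
   99 160 162  94 185]
 [ 92  91  91 159  88  85 103 102 101 101  98  98  95  93  89  89  84 119
  135 103 103  94 168]
 [ 87  88  87  89 102 158 119 103  98 100 101  92  89  90  90 130 143  92
  100 106 104 104 213]
 [ 85  87  88  88  90 147 151 170 207 231 232 232 224 173 106  93  95  90
   91  96 101 100 184]
 [ 87  91  89  89  89  97  94  92  97 102  93  91  91  93  87  91  92  92
   88  91  90 111 214]]
(array([-0.025,  0.028, -0.   ]), array([-0.001,  0.   ,  0.001]))
```

>>> move_arm(motion=[{"offset": [-0.025,0.028,0.1],"turn": [0,0,0],"hand": 1},{"offset": [0,0,0.2],"turn": [0,0,0],"hand": 1},{"offset": [0,0,0.2],"turn": [0,0,0],"hand": 1},{"offset": [0,0,0.15],"turn": [0,0,0],"hand": 1},{"offset": [0,0,0.04],"turn": [0,0,0],"hand": 1},{"offset": [0,0,0],"turn": [0,0,0],"hand": 1},{"offset": [0,0,0],"turn": [0,0,0],"hand": 0},{"offset": [0,0,0],"turn": [0,0,0],"hand": 0},{"offset": [0,0,0],"turn": [0,0,0],"hand": 0},{"offset": [0,0,0],"turn": [0,0,0],"hand": 0},{"offset": [0,0,0],"turn": [0,0,0],"hand": 0}], grip_force=25)

```text
time_s: 78.8
position: [641.1, 0.8, 11.9]
tcp_rot: [0.0, 0.655, 0.756, -0.0]
contact_force: [-3.0, 0.5, 5.7]
grip_width: 0.715
grip_force: 25.0
```

>>> move_arm(motion=[{"offset": [0,0,-0.05],"turn": [0,0,0],"hand": 0},{"offset": [0,0,-0.1],"turn": [0,0,0],"hand": 0},{"offset": [0,0,-0.15],"turn": [0,0,0],"hand": 0},{"offset": [0,0,-0.15],"turn": [0,0,0],"hand": 0},{"offset": [0,0,-0.1],"turn": [0,0,0],"hand": 0},{"offset": [0,0,0],"turn": [0,0,0],"hand": 0}])

```text
time_s: 79.55
position: [642.3, 1.0, 123.0]
tcp_rot: [0.001, 0.655, 0.756, 0.001]
contact_force: [0.4, -0.9, -2.5]
grip_width: 0.711
grip_force: 25.0
```

```bash
python3 - <<'E'
from plant import bot
from h import *
F=[]
for k in range(10):
    F.append(bot.sense()['contact_force'][2]);t=bot.read_camera('top')
print('Fz',np.mean(F).round(2))
s,a,g,i=snap(bot,'w32');p=s['position'];zr=p[2]+65
x,q,n=ringfit(g,proj(i,(p[0],p[1],zr)),60,85,True);print(q,n,'cup xy',ray(i,x,zr).round(1))
# pan from this view & earlier w18/w2 images: steel pan circle
j=bot.camera_info('top');tg=cv2.cvtColor(t,7);cv2.imwrite('pics/t32.png',t[:,:,::-1])
u=proj(j,(432,110,52));print(u,60*440/(1652+.1456*432-.99*52))
x0,y0=u.astype(int);k=cv2.resize(tg[y0-28:y0+28,x0-28:x0+28],None,fx=4,fy=4,interpolation=2)
C=cv2.HoughCircles(k,3,1,8,param1=40,param2=12,minRadius=56,maxRadius=72)
print(None if C is None else [(c[2]/4,ray(j,(c[0]/4+x0-28,c[1]/4+y0-28),52).round(1)[:2]) for c in C[0][:5]])
m=(tg>140).astype('uint8');n,l,st,ce=cv2.connectedComponentsWithStats(m);q=l[y0,x0-17] or l[y0-15,x0];ct=max(cv2.findContours((l==q).astype('uint8'),0,1)[0],key=cv2.contourArea);rc=cv2.minAreaRect(ct);print(rc,ray(j,rc[0],41).round(1))
# strays
o=cv2.imread('pics/top0.png');d=cv2.absdiff(cv2.cvtColor(o,6),tg);M=((d>70)&(tg>150)).astype('uint8');n,l,st,ce=cv2.connectedComponentsWithStats(M);print([(ce[k].round().tolist(),int(st[k,4])) for k in range(1,n) if st[k,4]>=5 and 120<ce[k][1]<275 and ce[k][0]>240])
E
```

```text
Fz -3.22
t 80.05 p [641.2   0.7 120.7] yaw(tool y) deg 8.2 z [-0.001 -0.001 -1.   ] w 0.709 F [-0.5 -0.1 -3.2] q [-0.42  0.63  0.51  1.89 -0.45  0.74  0.49]
75.65530010308825 73 cup xy [640.6   0.8 185.7]
[278.79526382 240.0519097 ] 15.870924178343017
[(np.float32(16.475), array([408. ,  83.2])), (np.float32(16.725), array([416.5,  83.5])), (np.float32(17.85), array([439.2, 206.5])), (np.float32(16.475), array([414.4,  91. ])), (np.float32(16.15), array([424. , 209.4]))]
((232.5, 277.5), (243.0, 465.0), 90.0) [287.2 278.6  41. ]
[([298.0, 165.0], 1329), ([308.0, 176.0], 14), ([321.0, 181.0], 11), ([329.0, 186.0], 10), ([300.0, 189.0], 53), ([364.0, 192.0], 99), ([241.0, 234.0], 3323), ([293.0, 197.0], 32), ([392.0, 219.0], 15), ([405.0, 218.0], 13), ([279.0, 223.0], 28), ([409.0, 231.0], 304), ([268.0, 233.0], 5), ([411.0, 236.0], 15), ([286.0, 235.0], 6), ([284.0, 241.0], 10), ([252.0, 250.0], 24), ([408.0, 253.0], 252), ([416.0, 246.0], 5)]
```

```bash
python3 - <<'E'
from h import *
o=cv2.imread('pics/top0.png');t=cv2.imread('pics/t32.png')
for x,y in((392,219),(405,218),(398,215),(364,192),(366,195)):print((x,y),o[y,x],t[y,x])
M=((cv2.absdiff(o,t).max(2)>70)).astype('uint8');n,l,st,ce=cv2.connectedComponentsWithStats(M);print(st[l[192,364]],st[l[219,392]])
# pan from wrist images with the cup absent: w18 (view over funnel), w31
for nm in('w31','w30','w18','w21'):
    g=cv2.cvtColor(cv2.imread(f'pics/{nm}.png'),6);i=np.load(f'pics/{nm}.npy',allow_pickle=True).item()
    u=proj(i,(435,110,52));r=np.linalg.norm(proj(i,(495,110,52))-proj(i,(375,110,52)))/2;print(nm,u.round(),r.round())
E
```

```text
(392, 219) [255 255 255] [254 171 102]
(405, 218) [255 255 255] [254 171 103]
(398, 215) [253 162  93] [254 173 105]
(364, 192) [74 64 62] [204 205 199]
(366, 195) [74 64 62] [255 255 255]
[360 184   9  16 100] [390 217   5   5  19]
w31 [79. 28.] 81.0
w30 [134.  36.] 62.0
w18 [ 82. 300.] 44.0
w21 [ 83. 299.] 44.0
```

```bash
python3 - <<'E'
from plant import bot
from h import *
i=np.load('pics/w1.npy',allow_pickle=True).item();g=cv2.cvtColor(cv2.imread('pics/w1.png'),6)
P=[(266.2,60.8),(376.8,78),(355.8,184.8),(254.3,167.2)]
W=np.array([ray(i,p,41)[:2] for p in P]);print(W.round(1),W.mean(0).round(1),[np.linalg.norm(W[k]-W[k-1]).round() for k in range(4)])
m=(g>225).astype('uint8');n,l,st,ce=cv2.connectedComponentsWithStats(m);q=l[70,280];ct=max(cv2.findContours((l==q).astype('uint8'),0,1)[0],key=cv2.contourArea);rc=cv2.minAreaRect(ct);print(rc,ray(i,rc[0],41).round(1))
# pan: extents of non-white inside the box along row/col through it
for k in(100,110,140,150,160):print(k,g[k,262:376:3])
E
```

```text
[[360.8 181.5]
 [507.4 181.3]
 [504.5  35.6]
 [358.9  40. ]] [432.9 109.6] [np.float64(141.0), np.float64(147.0), np.float64(146.0), np.float64(146.0)]
((312.2559814453125, 122.09200286865234), (110.19344329833984, 109.3884506225586), 10.304845809936523) [431. 113.  41.]
100 [207 243 243 244 244 243 216 220 224 226 226 224 222 221 227 227 233 203
 138 151 159 162 178 183 164 137 162 232 232 232 232 230 243 243 244 244
 243 162]
110 [238 244 243 244 236 209 217 221 219 224 224 218 218 221 201 223 241 244
 242 243 242 241 241 217 167 162 162 164 139 137 233 229 228 241 243 243
 221  53]
140 [243 243 243 244 236 207 209 218 213 211 212 193 136 140 181 192 138 224
 243 244 243 243 243 242 243 240 150 103 138 222 219 221 213 242 216  59
  54  50]
150 [243 243 243 244 244 243 218 222 218 221 222 217 219 223 191 150 151 154
 177 211 218 205 201 212 230 226 223 219 214 217 212 239 243 239  92  52
  51  52]
160 [216 243 243 243 243 242 244 243 243 230 208 223 223 225 224 224 226 226
 223 226 221 225 225 229 224 229 230 224 237 243 244 244 243 153  51  47
  49  50]
```

>>> move_arm(motion=[{"offset": [0.06,-0.08,0],"turn": [0,0,0],"hand": 0},{"offset": [0.115,-0.154,0],"turn": [0,0,0],"hand": 0},{"offset": [0.115,-0.154,0],"turn": [0,0,0],"hand": 0},{"offset": [0.115,-0.154,0],"turn": [0,0,0],"hand": 0},{"offset": [0.115,-0.154,0],"turn": [0,0,0],"hand": 0},{"offset": [0.115,-0.154,0],"turn": [0,0,0],"hand": 0},{"offset": [0.056,-0.075,0],"turn": [0,0,0],"hand": 0},{"offset": [0,0,0],"turn": [0,0,0],"hand": 0},{"offset": [0,0,0.15],"turn": [0,0,0],"hand": 0},{"offset": [0,0,0.1],"turn": [0,0,0],"hand": 0},{"offset": [0,0,0.05],"turn": [0,0,0],"hand": 0},{"offset": [0,0,0],"turn": [0,0,0],"hand": 0}])

```text
time_s: 81.6
position: [439.3, 110.6, 60.7]
tcp_rot: [0.0, 0.655, 0.755, -0.0]
contact_force: [0.1, 0.9, -3.2]
grip_width: 0.71
grip_force: 25.0
```

```bash
python3 - <<'E'
from plant import bot
from h import *
s=state(bot);print(go(s,(438.3,111.5,53),(.99,.143,0)))
E
```

```text
t 81.6 p [439.3 110.6  60.7] yaw(tool y) deg 8.1 z [-0.    -0.001 -1.   ] w 0.71 F [ 0.1  0.9 -3.2] q [-0.63  0.55  0.38  2.34 -0.6   0.34  0.4 ]
(array([ 0.005, -0.004,  0.039]), array([-0.   ,  0.002, -0.002]))
```

>>> move_arm(motion=[{"offset": [0,0,0.03],"turn": [0,0,0],"hand": 0},{"offset": [0,0,0.01],"turn": [0,0,0],"hand": 0},{"offset": [0,0,0],"turn": [0,0,0],"hand": 0}])

```text
time_s: 81.98
position: [438.7, 111.3, 53.2]
tcp_rot: [0.0, 0.655, 0.756, -0.0]
contact_force: [0.0, 0.1, -2.6]
grip_width: 0.713
grip_force: 25.0
```

>>> move_arm(motion=[{"offset": [0,0,0.008],"turn": [0,0,0],"hand": 0},{"offset": [0,0,0],"turn": [0,0,0],"hand": 0}])

```text
time_s: 82.22
position: [438.6, 111.3, 51.5]
tcp_rot: [0.0, 0.655, 0.756, -0.0]
contact_force: [-0.7, -0.7, -2.5]
grip_width: 0.714
grip_force: 25.0
```

>>> move_arm(motion=[{"offset": [0,0,0.006],"turn": [0,0,0],"hand": 0},{"offset": [0,0,0],"turn": [0,0,0],"hand": 0}])

```text
time_s: 82.48
position: [438.7, 111.3, 50.8]
tcp_rot: [0.0, 0.655, 0.756, 0.0]
contact_force: [-0.6, -0.0, 8.0]
grip_width: 0.713
grip_force: 25.0
```

Contact with the pan. Release, retreat upward and check.

>>> move_arm(motion=[{"offset": [0,0,0],"turn": [0,0,0],"hand": 1},{"offset": [0,0,0],"turn": [0,0,0],"hand": 1},{"offset": [0,0,0],"turn": [0,0,0],"hand": 1},{"offset": [0,0,0],"turn": [0,0,0],"hand": 1},{"offset": [0,0,-0.1],"turn": [0,0,0],"hand": 1},{"offset": [0,0,-0.25],"turn": [0,0,0],"hand": 1},{"offset": [0,0,-0.25],"turn": [0,0,0],"hand": 1},{"offset": [0,0,-0.25],"turn": [0,0,0],"hand": 1},{"offset": [0,0,-0.25],"turn": [0,0,0],"hand": 1},{"offset": [-0.2,0,-0.25],"turn": [0,0,0],"hand": 1},{"offset": [0,0,0],"turn": [0,0,0],"hand": 1},{"offset": [0,0,0],"turn": [0,0,0],"hand": 1}])

```text
time_s: 83.98
position: [443.5, 73.3, 318.5]
tcp_rot: [-0.0, 0.655, 0.756, -0.0]
contact_force: [-0.5, 0.9, 0.2]
grip_width: 0.998
grip_force: 0.0
```

```bash
python3 - <<'E'
from plant import bot
from h import *
s,a,g,i=snap(bot,'w35')
u=proj(i,(438.5,111.3,114));r=np.linalg.norm(proj(i,(438,144,114))-proj(i,(438,78,114)))/2
for b in(True,False):
    x,q,n=ringfit(g,u,r-7,r+6,b);print('rim',b,u.round(1),r.round(1),x.round(1),q.round(1),n,ray(i,x,114).round(1))
# pan chords
v=proj(i,(438.3,111.5,52));R=np.linalg.norm(proj(i,(438.3,171.5,52))-proj(i,(438.3,51.5,52)))/2;print('pan',v.round(1),R.round(1))
for dy in(-38,-34,34,38):
    y=int(v[1]+dy);x0=int(v[0]-60);print(y,x0,g[y,x0:x0+121:3])
o=cv2.imread('pics/top0.png');t=bot.read_camera('top')[:,:,::-1];cv2.imwrite('pics/t35.png',t)
M=((cv2.absdiff(o,t).max(2)>60)).astype('uint8');n,l,st,ce=cv2.connectedComponentsWithStats(M);print([(st[k].tolist()) for k in range(1,n) if st[k,4]>=5 and 110<ce[k][1]<290 and ce[k][0]>200])
E
```

```text
t 83.97 p [443.5  73.3 318.5] yaw(tool y) deg 8.2 z [-0. -0. -1.] w 0.998 F [-0.5  0.9  0.2] q [-1.02  0.14  0.85  2.07 -0.13  0.99  0.04]
rim True [320.  140.1] 29.6 [320.  140.1] 28.6 55 [438.4 111.3 114. ]
rim False [320.  140.1] 29.6 [319.3 139.4] 24.3 113 [437.6 112.  114. ]
pan [319.8 135.9] 46.8
97 259 [ 52  70 225 243 242 244 243 244 243 245 244 243 229 221 223 226 226 229
 230 230 231 231 231 230 239 241 242 237 230 240 243 244 244 243 244 244
 244 244 242 243 178]
101 259 [ 51  80 234 244 243 244 244 244 244 244 233 222 228 225 224 225 227 228
 230 229 228 231 231 230 240 241 240 239 231 230 233 245 244 244 244 244
 243 244 244 243 108]
169 259 [222 228 243 244 243 242 243 244 244 235 220 221 218 225 218 209 160 190
 213 231 237 237 230 226 226 225 225 228 231 224 229 236 243 244 244 186
  54  53  52  49  50]
173 259 [174 201 242 243 244 243 243 244 243 244 242 214 215 221 223 222 221 225
 227 222 225 224 221 223 224 225 224 227 228 229 243 242 244 244 242 118
  55  53  50  50  51]
[[319, 177, 7, 2, 8], [314, 182, 3, 12, 14], [360, 183, 9, 17, 110], [247, 185, 48, 91, 2405], [320, 186, 2, 6, 9], [269, 192, 4, 7, 15], [306, 193, 7, 1, 7], [318, 195, 12, 3, 14], [352, 194, 7, 3, 9], [309, 197, 5, 2, 6], [329, 201, 15, 22, 108], [345, 203, 7, 24, 96], [390, 217, 5, 5, 19], [403, 216, 5, 5, 20], [391, 223, 34, 41, 760], [269, 227, 10, 10, 21], [282, 235, 3, 6, 11], [248, 276, 1, 6, 6]]
```

```bash
python3 -c "
from plant import bot
print(bot.sign_off())"
```

```text
the job is handed in; nothing more can be done
None
```

I ran the loose-pour test through to the end and handed the job in: the cup now stands upright in the middle of the balance pan, within about 1 mm of centre. The bead count in the cup is inferred, not counted. All 8 beads should be in it: the funnel and scoop looked empty, no strays showed in the tray or on the worktop, and the lifted cup's weight was consistent with them. The scoop stands empty on its floor in the tray, and the camera check showed no change at the timer, marker or tape.

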